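# Hold the strainer over the tumbler that had tipped over

### The job

One of the three glass tumblers in the dish rack has tipped over against the rack's inner rail: stand it upright again in its own slot and let go of it. Then pick up the steel strainer by its balance point and hold it level, a few centimetres above that tumbler with its bowl centred over the mouth, touching nothing, ready for juice. The program finishes while still holding the strainer there; leave the other tumblers and the rest of the things on the ledge where they are.

Things in the scene. Friction and masses are not known exactly. Their poses are not given: they have to be found in the camera images.
- rack: Dish rack, fixed: white drain tray 170 (x) x 340 (y) x 12 mm, origin under its centre. Steel rails (6 mm wire) along y at x = +-81 mm (top 37 mm above the ledge) and an inner rail at x = +42 mm (top 50 mm) on posts at y = +-52 and +-162 mm. Short tines (6 mm thick, top 30 mm) at x = -44 mm, y = +-52 mm. Three slots side by side along y, 105 mm apart.
- slot0 (a point): Centre of the slot at the rack's +y side, on top of the tray (12 mm above the ledge); axes as the rack's.
- slot1 (a point): Centre of the middle slot, on top of the tray.
- slot2 (a point): Centre of the slot at the rack's -y side, on top of the tray.
- tumbler_centre (a point): Centre (half-way up, on the axis) of the tipped tumbler: straight round glass, 56 mm outside diameter, 88 mm tall, wall 3 mm, base 8 mm, about 160 g. Its z axis points from base to open mouth. At the start it leans on the inner rail in one of the slots, tipped 60 degrees from upright, mouth roughly to the rack's +x (away from the robot), centre 58 mm above the ledge.
- tumbler_rim (a point): Centre of the tipped tumbler's mouth, 44 mm from its centre along its z axis.
- neighbour_a_centre (a point): Centre (half-way up) of a second tumbler of the same size, standing upright in another slot; to be left alone.
- neighbour_b_centre (a point): Centre (half-way up) of the third tumbler, same size, standing upright in the remaining slot; to be left alone.
- stand: Steel wire stand, fixed, 70 mm high, that carries the strainer: two cross bars (8 mm wide, 108 mm long along its y, tops 70 mm above the ledge) at x = +52 mm and x = -130 mm of its origin, on posts at y = +-50 mm. Its origin is on the ledge, under the strainer's bowl.
- balance (a point): Balance point (centre of mass along the length) of the strainer, at the middle of its neck bar, 66 mm from the bowl's centre towards the handle. There the bar is 12 mm wide (along y) and 10 mm high, straight from the bowl rim to the fold pivot (26 mm either side); bar centre 75 mm above the ledge at the start. Axes: x points along the strainer from handle to bowl, y across it, z up when the strainer is level.
- bowl_bottom (a point): Centre of the underside of the strainer's bowl, axes as at balance; 66 mm along +x from the balance point and 33 mm below it. At the start the bowl hangs between the stand's cross bars, underside 42 mm above the ledge.
- strainer: The strainer: steel, rigid (handle locked open), about 300 g, bowl 80 mm wide at the rim, 36 mm deep; 242 mm long from the rest lug (its end 62 mm from the bowl centre, +x) to the end of the handle (180 mm from the bowl centre, -x; 16 mm wide there). Origin at the centre of the bowl's underside.
- tumbler: The tipped tumbler itself; origin at its centre.
- neighbour_a: Second tumbler; origin at its centre.
- neighbour_b: Third tumbler; origin at its centre.
- jug: Empty white ceramic jug, 150 mm tall, beyond the rack; origin under its base. Leave alone.
- squeezer: Red plastic citrus squeezer, 112 mm wide, 57 mm tall; origin under its centre. Leave alone.
- mug: Blue ceramic mug, 80 mm wide, 85 mm tall; origin under its centre. Leave alone.
- bowl: White ceramic bowl, 130 mm wide, 55 mm tall; origin under its centre. Leave alone.
- brush: Washing-up brush lying on the ledge to the right of the rack; origin under its middle. Leave alone.
- soap: Soap bottle, 60 mm wide, 180 mm tall; origin under its centre. Leave alone.
Mind the look-alikes: they are no part of the job. What is shaped like the tumbler but pink or red is not meant.

How it is judged:
On the way, in this order (a step that is already met when the one before it is completed fails the run):
1. the tipped tumbler stands upright in its slot, released (angle between tumbler_centre's own z axis and vertical below 0.1 rad and (horizontal distance between tumbler_centre and slot0 below 0.025 m or horizontal distance between tumbler_centre and slot1 below 0.025 m or horizontal distance between tumbler_centre and slot2 below 0.025 m) and z of tumbler_centre in the frame of rack below 0.062 m and contact force between the fingers and tumbler below 0.1 N), for 0.3 s.
2. the strainer is lifted clear of its stand, gripped at its balance point (z of balance in the frame of stand above 0.095 m and contact force between strainer and stand below 0.1 N and distance between the grasp point and balance below 0.03 m and contact force between the fingers and strainer above 1 N), for 0.2 s.
At the end, for the whole second after the job is handed in: Tipped tumbler upright (0.1 rad) within 25 mm of its slot centre; strainer gripped within 30 mm of its balance point, level (0.14 rad), still, bowl within 20 mm of the tumbler axis, 6 to 80 mm above the rim, touching nothing else; other tumblers upright, moved under 25 mm (contact force between the fingers and strainer above 1 N and distance between the grasp point and balance below 0.03 m and angle between bowl_bottom's own z axis and vertical below 0.14 rad and horizontal distance between bowl_bottom and tumbler_rim below 0.02 m and z of bowl_bottom in the frame of tumbler_rim between 0.006 and 0.08 m and contact force between strainer and tumbler below 0.1 N and contact force between strainer and neighbour_a below 0.1 N and contact force between strainer and neighbour_b below 0.1 N and contact force between strainer and stand below 0.1 N and contact force between strainer and jug below 0.1 N and linear speed of strainer below 0.03 m/s and angle between each of tumbler_centre, neighbour_a_centre, neighbour_b_centre's own z axis and vertical below 0.1 rad and (horizontal distance between tumbler_centre and slot0 below 0.025 m or horizontal distance between tumbler_centre and slot1 below 0.025 m or horizontal distance between tumbler_centre and slot2 below 0.025 m) and distance of each of neighbour_a_centre, neighbour_b_centre from where it was at the start of the episode below 0.025 m); the arm keeps its last pose, push and grip.
It fails at once if one of the other tumblers was knocked or moved (angle between any of neighbour_a_centre, neighbour_b_centre's own z axis and vertical above 0.4 rad or distance of any of neighbour_a_centre, neighbour_b_centre from where it was at the start of the episode above 0.035 m).
It fails at once if another thing on the ledge was disturbed (distance of any of jug, squeezer, mug, bowl, brush, soap from where it was at the start of the episode above 0.03 m).
It also fails if it takes over 54 s, if anything falls off the work surface, if the arm or the gripper's body presses on something with over 40 N, if the wrist force passes 120 N, or if a joint passes its speed limit or range.

### The arm

A 6-joint arm with a two-finger parallel gripper is mounted at the origin on the work surface. World frame = base frame: x ahead of the robot, y to its left, z up, the work surface at z = 0. Lengths are in m, angles in rad, forces in N, time in s.
With the tool pointing down it reaches from about 0.375 to 0.9 m from the base axis. Payload 3.1 kg.
Tool frame: the origin (TCP) lies at the very end of the fingers, on their centre line; the grasp point (between the pads) lies grip_depth behind it (grip_depth is the distance from the TCP to the grasp point, in m); z points along the fingers, y is the direction in which the jaws open and shut (so a half turn about z gives the same grasp; the last joint's range is limited). The gripper opens to 85 mm and grips with 20 to 120 N. Pads are 22 mm wide; open, the fingers measure 114 mm over their backs; the gripper's body (76 mm by 85 mm) begins 54 mm behind the grasp point. The pads swing forward as they close: fully open they stand 13 mm farther back than shut.
Start: joints at [1.034, 0.527, 1.433, -0, 1.181, -0.178], TCP at [0.219, 0.585, 0.205] pointing down, gripper open.
Joint ranges: [-3.08, 3.08], [-0.75, 2.2], [0.22, 2.44], [-1.43, 4.57], [0, 2.65], [-2.85, 2.85]. Speed limits (rad/s): [2.79, 2.79, 3.14, 3.14, 3.14, 3.14].

### API

Orientations are given as a unit quaternion [w, x, y, z].
In Python, from workcell import * gives the robot as it stands.
- The arm moves only by the tool play_rows, never from a script. Its argument "increments" is one flat list of numbers, 7 for each row, row after row: the shift along the tool's x, y, z in mm, then the turn, a rotation vector about the tool's x, y, z in degrees, then the opening, from 0 (shut) to 1 (fully open). A call has 1 to 8 rows; each row is the pose to reach, as a shift and turn from the pose commanded when the call began, along the tool's axes at that moment; what a row does not reach only later rows make up. A row lasts 1/10 s, in which the tool goes at most 50 mm and 8.59 degrees, less where a joint would pass 70% of its speed; a pose out of reach is approached as far as the arm can. A call with a gripper value outside its range is refused whole. The fingers move at their own pace and stop on an object; the grip force is fixed at half the most. Time passes only in rows, so rows that repeat a pose let the fingers close. It gives the time, the measured TCP pose, the force and the opening at its end, in the units of the state.
- get_obs(): the state, without advancing time (a new reading comes with each control period).
- camera(name): name is "scene" or "top" or "wrist"; returns a dict with "pixels" (384x512x3 uint8, red, green, blue), "intrinsics" (3x3 intrinsics, pixels), "R" (3x3) and "t" (3): a world point X has camera coordinates R X + t. Camera axes: x right, y down, z forward; pixel columns grow to the right and rows downward; lengths in m; the calibration is good to about 2 mm. A picture is of the moment at which its call begins. There is no depth.
- close_job(): hands the job in, once; it reports no verdict.
Trained networks look in the newest picture that a camera, given by its name, has taken for a name from the list of things; names that differ only in an ending like _2 or _b are one class to them, and where a whole thing is asked for, a point or a joint stands for the part that bears it (a point fixed in the world has none). Each returns a list of dicts, best first, with "conf" (0 to 1); they miss things now and then, are a little off and sometimes report something else, mostly with a low value. They report only what shows in the picture. A call takes as long as a camera call. They do not tell look-alikes from the thing itself.
- search_frame(camera, thing): "bbox" ([left, top, width, height] in pixels, round what is visible of it).
- cut_out(camera, thing): "mask" (384x512 bool, what is visible of it) and "bbox" ([left, top, width, height] in pixels, round what is visible of it).
The state is a dict: "t": time; "q": joint angles; "joint_vel": joint speeds; "joint_efforts": joint torques, N m; "ee_pos": TCP position; "orientation": TCP orientation; "force": force on the tool from outside, world axes, zero at the start; "moment": the same for the moment, N m; "gripper_width": opening from 0.0 (shut) to 1.0 (fully open).
Only numpy, scipy, OpenCV 4.12 (cv2) and the standard library are available. Lean on these libraries where they do the work, as an engineer would, in place of code of your own. Each camera call takes 0.05 s, during which the arm holds its last target.

## Working session

There is one attempt and no reset: what is moved stays moved. The work goes in short steps, Python scripts to look and compute and a tool call to move; the robot and the scene stay as the last step left them, time stands still between calls to the robot, and variables do not carry over. Pictures are saved under pics/ and viewed, and the job is handed in when it is done.

Besides the shell and the picture viewer there is one more tool, called after "Request:" as name(argument=value, ...), one argument or row to a line, values as JSON. play_rows: Moves the arm, as the interface text tells. Its arguments: {"type":"object","properties":{"increments":{"type":"array"}},"required":["increments"]}

```bash
ls; mkdir -p pics
python3 - <<'E'
from workcell import *
import cv2
o=get_obs();print(o)
try: print(grip_depth)
except Exception as e: print(e)
for n in ["scene","top","wrist"]:
    c=camera(n); cv2.imwrite(f"pics/{n}0.png",cv2.resize(c["pixels"][:,:,::-1],None,fx=1.5,fy=1.5)); print(n,c["intrinsics"].tolist(),c["R"].tolist(),c["t"].tolist())
E
```

```text
pics
{'t': 0.0, 'q': array([ 1.03350963e+00,  5.28404448e-01,  1.43388854e+00, -1.48535893e-05,
        1.18140563e+00, -1.78498303e-01]), 'joint_vel': array([-0.00077216, -0.00033638, -0.00068347, -0.00014698, -0.00024098,
       -0.00053351]), 'joint_efforts': array([ 4.48415831e-04, -4.42345691e+01, -1.78027922e+01, -2.04807234e-04,
        8.40604480e-03, -1.42257807e-05]), 'ee_pos': array([0.21904094, 0.58454419, 0.20367598]), 'orientation': array([-3.62427874e-04,  1.78430646e-01,  9.83951928e-01, -9.88667521e-04]), 'force': array([0.50844575, 0.53225114, 0.0773175 ]), 'moment': array([-0.03182964, -0.00619729,  0.02434566]), 'gripper_width': 1.0042057165637277}
0.0187
scene [[357.83987359538077, 0.0, 256.772302977592], [0.0, 357.83987359538077, 189.86890338286375], [0.0, 0.0, 1.0]] [[-0.797148911516092, 0.6036294781482039, 0.01360389573748511], [0.47050251609428, 0.6351472629059441, -0.6125482322005665], [-0.37839264688635427, -0.4818914893766171, -0.7903161375353057]] [0.44443990291433905, -0.22618984618740415, 1.3098055707365666]
top [[353.20236154374794, 0.0, 253.45877574760885], [0.0, 353.20236154374794, 189.23876610143978], [0.0, 0.0, 1.0]] [[-0.004784758386431669, -0.9999863771131072, 0.002086066965927829], [-0.9940356956783521, 0.004528982151757444, -0.1089611125031483], [0.1089501803781809, -0.0025949776245521054, -0.9940438241278352]] [0.002857507261509657, 0.55737915628007, 1.0187741067988574]
wrist [[277.6898440013885, 0.0, 251.0874872629685], [0.0, 277.6898440013885, 188.7458725579502], [0.0, 0.0, 1.0]] [[0.35116037144362927, 0.9363151036601144, -0.0006482171881603459], [0.8964282826031991, -0.33600094044177253, 0.2889977546129465], [0.2703751609831287, -0.10206563907699351, -0.9573295554004136]] [-0.6232555051529736, -0.03699977278658316, 0.378028366109386]
```

View pics/scene0.png

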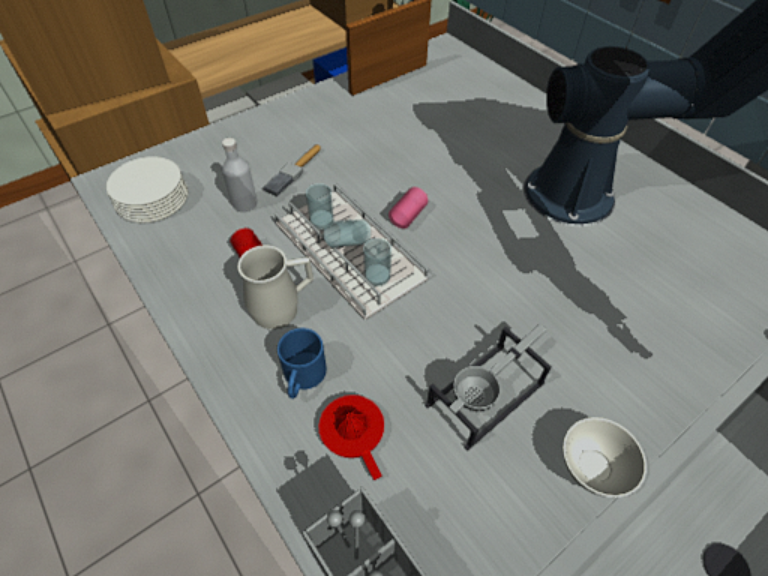

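View pics/top0.png

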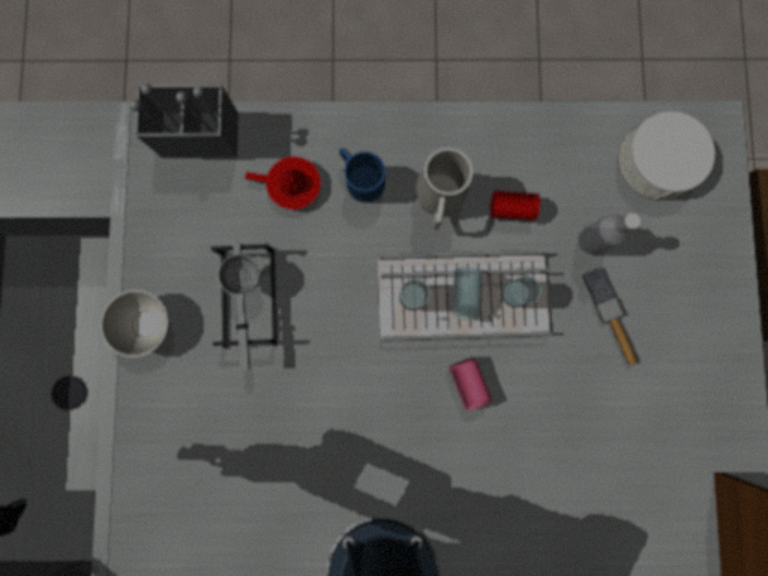

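View pics/wrist0.png

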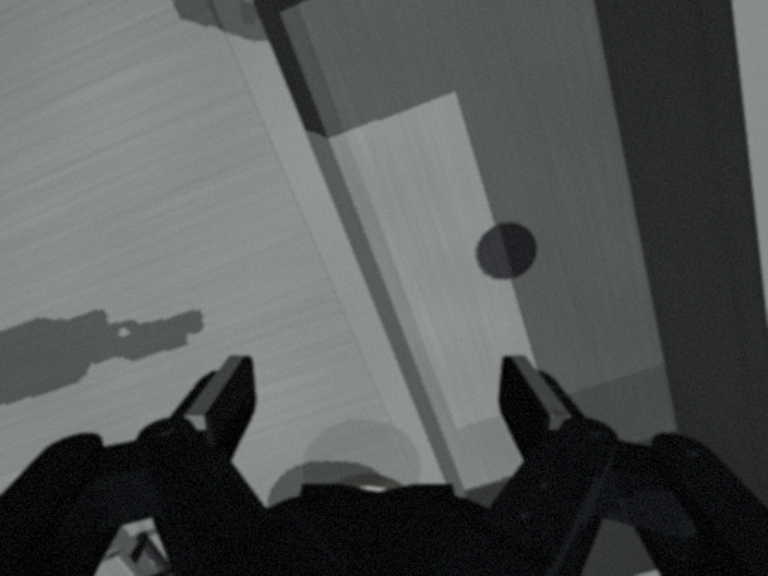

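Run:
```python
from workcell import *
for n in ["scene","top"]:
  for th in ["tumbler","neighbour_a","strainer","stand","rack","balance","tumbler_rim","bowl_bottom","slot0"]:
    try:
      print(n,th,[(round(d["conf"],2),[round(float(v)) for v in d["bbox"]]) for d in search_frame(n,th)][:5])
    except Exception as e: print(n,th,e)
```

```text
scene tumbler [(0.76, [259, 126, 26, 27]), (0.74, [216, 145, 30, 17]), (0.55, [154, 150, 21, 18]), (0.27, [177, 97, 35, 31])]
scene neighbour_a [(0.81, [200, 123, 23, 30]), (0.74, [244, 160, 18, 31])]
scene strainer [(0.84, [303, 217, 62, 58])]
scene stand [(0.8, [282, 220, 86, 80])]
scene rack [(0.85, [183, 121, 101, 91])]
scene balance [(0.83, [298, 215, 64, 61]), (0.64, [216, 146, 32, 20])]
scene tumbler_rim [(0.76, [262, 125, 26, 27]), (0.69, [212, 144, 35, 22]), (0.56, [156, 150, 16, 20]), (0.32, [186, 130, 100, 85])]
scene bowl_bottom [(0.88, [300, 216, 65, 59])]
scene slot0 [(0.63, [184, 122, 103, 89]), (0.51, [242, 159, 19, 32])]
top tumbler [(0.62, [301, 238, 26, 40]), (0.61, [301, 179, 20, 38]), (0.59, [326, 130, 33, 19])]
top neighbour_a [(0.77, [334, 185, 30, 20]), (0.59, [266, 187, 22, 17])]
top strainer [(0.81, [144, 159, 28, 90])]
top stand [(0.63, [143, 164, 42, 70]), (0.26, [304, 180, 18, 35])]
top rack [(0.54, [147, 160, 25, 86]), (0.5, [279, 97, 35, 56])]
top balance [(0.81, [146, 160, 26, 86])]
top tumbler_rim [(0.89, [303, 180, 17, 32]), (0.64, [328, 125, 32, 24]), (0.57, [300, 240, 30, 35]), (0.41, [224, 101, 34, 33])]
top bowl_bottom [(0.72, [143, 162, 32, 86])]
top slot0 [(0.89, [251, 164, 119, 60])]
```

Candidates for the tumbler in the full-resolution images:

| Object | Top pixel | Scene pixel |
|---|---|---|
| Clear tipped glass in the rack | (311,197) | (231,155) |
| Pink tumbler on the ledge | (313,257) | (272,139) |
| Red tumbler by the jug | (343,137) | (164,159) |
| Upright glasses | (276,196) and (346,195) | – |

I choose the clear tipped one in the middle slot and will check it in a close crop.

```bash
cat > h.py <<'E'
from workcell import *
import numpy as np, cv2
def ray(c,u,v):
    R=np.array(c["R"]);t=np.array(c["t"]);K=np.array(c["intrinsics"])
    return -R.T@t, R.T@np.linalg.inv(K)@np.array([u,v,1.])
def onz(c,u,v,z):
    o,d=ray(c,u,v); return o+d*(z-o[2])/d[2]
def proj(c,X):
    R=np.array(c["R"]);t=np.array(c["t"]);K=np.array(c["intrinsics"])
    p=K@(R@np.asarray(X,float)+t); return p[:2]/p[2]
def crop(c,x,y,w,h,f,name,pts=[]):
    im=cv2.resize(np.ascontiguousarray(c["pixels"][y:y+h,x:x+w,::-1]),None,fx=f,fy=f,interpolation=cv2.INTER_CUBIC)
    for P,col in pts:
        u,v=proj(c,P); cv2.circle(im,(int((u-x+.5)*f),int((v-y+.5)*f)),3,col,-1)
    cv2.imwrite("pics/"+name,im)
E
python3 - <<'E'
from h import *
c=camera("top"); crop(c,240,155,140,80,5,"toprack.png"); crop(c,135,150,60,105,5.5,"topstand.png")
c=camera("scene"); crop(c,175,110,120,110,5,"scrack.png"); crop(c,275,205,100,100,5.5,"scstand.png")
E
```

```text
(no output)
```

View pics/toprack.png

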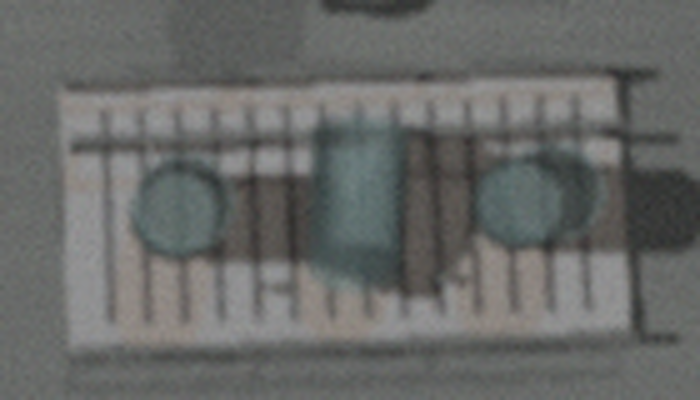

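View pics/scrack.png

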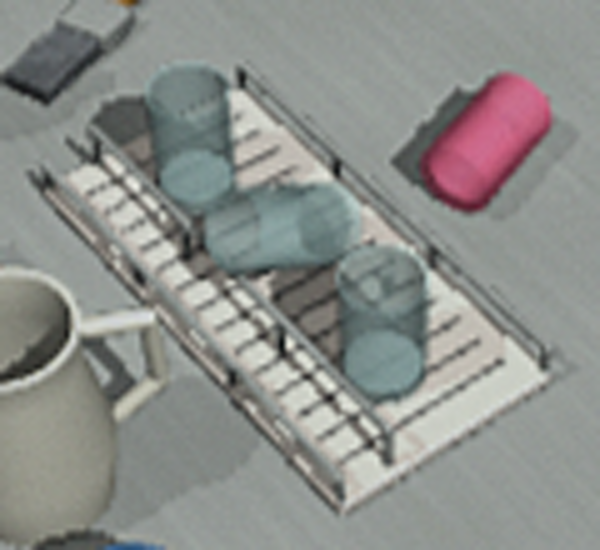

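View pics/topstand.png

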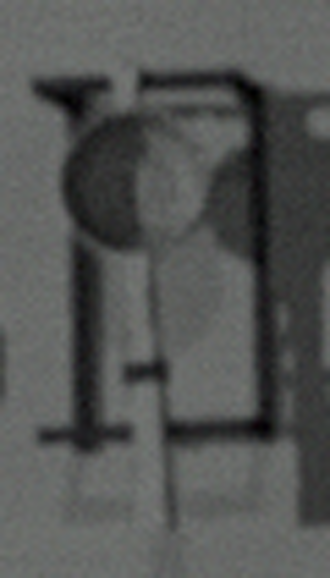

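View pics/scstand.png

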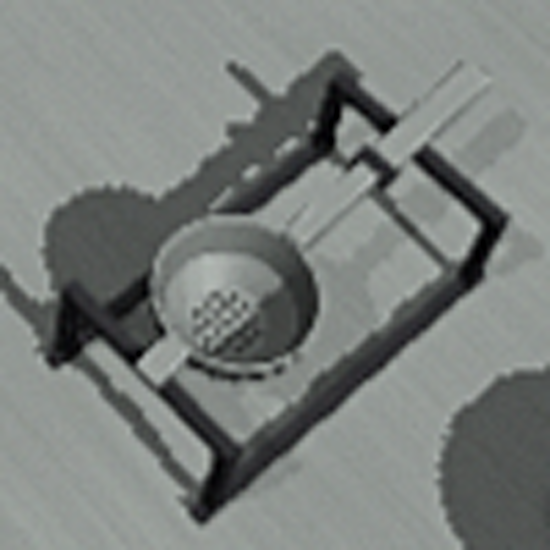

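The crop confirms it: the clear, colourless glass lies tipped between two upright ones in the middle slot, with its mouth to +x (up in the top view).

Run:
```python
from h import *
c=camera("top")
for p in [(252,172.8),(362.8,170.2),(366.6,222),(253.6,224.8)]: print("tray",onz(c,*p,0.012).round(4))
# upright rims z=.1, tipped extents
f=lambda x,y:(240+x/5-.5+.5,155+y/5)
for n,p in [("A rim",(182,207)),("B rim",(522,200))]: print(n,onz(c,*f(*p),0.1).round(4))
for n,p,z in [("mouth",(362,125),.08),("mid",(360,198),.086),("base",(352,275),.036+.014)]: print(n,onz(c,*f(*p),z).round(4))
g=lambda x,y:(135+x/5.5,150+y/5.5)
for n,p,z in [("bowl rim c",(135,181),.078),("handle end",(162,525),.075),("pivot",(146,370),.078),("bar+x L",(70,85),.07),("bar+x R",(255,80),.07),("bar-x L",(70,435),.07),("bar-x R",(265,430),.07)]: print(n,onz(c,*g(*p),z).round(4))
s=camera("scene")
g=lambda x,y:(275+x/5.5,205+y/5.5)
for n,p,z in [("bowl rim c",(236,296),.078),("handle end",(475,75),.08),("neck near bowl",(303,233),.08),("neck pivot",(380,170),.08),("lug",(155,375),.08),("bar+x post1",(72,290),.07),("+x post2",(228,452),.07),("-x post1",(338,80),.07),("-x post2",(495,220),.07)]: print("sc",n,onz(s,*g(*p),z).round(4))
f=lambda x,y:(175+x/5,110+y/5)
for n,p,z in [("A base",(382,362),.012),("A rim",(380,275),.1),("B rim",(190,92),.1),("B base",(197,180),.012),("tray corner",(345,510),0.0),("tray corner2",(550,378),.012)]: print("sc",n,onz(s,*f(*p),z).round(4))
```

```text
tray [0.6097 0.0044 0.012 ]
tray [ 0.6162 -0.3328  0.012 ]
tray [ 0.4592 -0.3381  0.012 ]
tray [4.524e-01 3.000e-04 1.200e-02]
A rim [ 0.5295 -0.0629  0.1   ]
B rim [ 0.5326 -0.2513  0.1   ]
mouth [ 0.5776 -0.1671  0.08  ]
mid [ 0.5354 -0.164   0.086 ]
base [ 0.494  -0.1644  0.05  ]
bowl rim c [0.5715 0.2669 0.078 ]
handle end [0.3957 0.2498 0.075 ]
pivot [0.4741 0.259  0.078 ]
bar+x L [0.6233 0.3043 0.07  ]
bar+x R [0.6255 0.2076 0.07  ]
bar-x L [0.4413 0.2992 0.07  ]
bar-x R [0.4434 0.1993 0.07  ]
sc bowl rim c [0.5761 0.2766 0.078 ]
sc handle end [0.3999 0.2598 0.08  ]
sc neck near bowl [0.5299 0.2722 0.08  ]
sc neck pivot [0.4766 0.2698 0.08  ]
sc lug [0.6323 0.284  0.08  ]
sc bar+x post1 [0.631  0.2268 0.07  ]
sc +x post2 [0.6268 0.3274 0.07  ]
sc -x post1 [0.4503 0.2179 0.07  ]
sc -x post2 [0.4466 0.3188 0.07  ]
sc A base [ 0.5313 -0.063   0.012 ]
sc A rim [ 0.5354 -0.0597  0.1   ]
sc B rim [ 0.54   -0.2588  0.1   ]
sc B base [ 0.5376 -0.2671  0.012 ]
sc tray corner [0.6115 0.0078 0.    ]
sc tray corner2 [0.4542 0.0101 0.012 ]
```

```bash
cat >> h.py <<'E'
from scipy.spatial.transform import Rotation as Ro
def tool(o=None):
    o=o or get_obs(); q=o["orientation"]; return np.array(o["ee_pos"]),Ro.from_quat([q[1],q[2],q[3],q[0]])
def to(p,R,o=None):
    P,Q=tool(o); return (Q.inv().apply(np.array(p)-P)*1000).round(1),np.degrees((Q.inv()*R).as_rotvec()).round(2)
DOWN=Ro.from_quat([0,1,0,0]) # tool x=-x,y=+y,z down
def yaw(a): return Ro.from_euler('z',a)*DOWN
E
python3 - <<'E'
from h import *
c=camera("wrist"); P,Q=tool(); o,_=ray(c,0,0); print(o,Q.inv().apply(o-P)*1000, Q.inv().apply(np.array(c["R"])[2]))
print(to([.46,-.165,.36],yaw(0)), to([.3,.4,.36],yaw(0)))
E
```

```text
[0.15000223 0.61001973 0.37304537] [  73.7156972    -1.13407896 -168.42712949] [-0.28933343  0.00121159  0.95722761]
(array([-488.7, -618. , -155.4]), array([  0.  ,  -0.  , -20.56])) (array([-140.5, -145.1, -155.4]), array([  0.  ,  -0.  , -20.56]))
```

Request:
play_rows(
  increments=[0, 0, -50, 0, 0, 0, 1, -100, -100, -155, 0, 0, -8, 1, -488, -618, -155, 0, 0, -20.56, 1, -488, -618, -155, 0, 0, -20.56, 1, -488, -618, -155, 0, 0, -20.56, 1, -488, -618, -155, 0, 0, -20.56, 1, -488, -618, -155, 0, 0, -20.56, 1, -488, -618, -155, 0, 0, -20.56, 1],
)

```text
t: 2.1
ee_pos: [0.3253, 0.2621, 0.3149]
orientation: [0.001, -0.0, 1.0, 0.0]
force: [0.1, -0.0, 0.9]
gripper_width: 0.999
```

Run:
```python
from h import *
o=get_obs();print(o["t"],o["ee_pos"],o["q"],to([.46,-.165,.36],yaw(0),o))
```

```text
2.1 [0.32534099 0.26208374 0.31489133] [ 4.09351863e-01  1.01246077e-01  1.75825115e+00 -1.94942101e-04
  1.28104742e+00 -1.16214512e+00] (array([-134.4, -427.2,  -45.1]), array([0.01, 0.06, 0.04]))
```

Request:
play_rows(
  increments=[-134, -427, -45, 0, 0, 0, 1, -134, -427, -45, 0, 0, 0, 1, -134, -427, -45, 0, 0, 0, 1, -134, -427, -45, 0, 0, 0, 1, -134, -427, -45, 0, 0, 0, 1, -134, -427, -45, 0, 0, 0, 1, -134, -427, -45, 0, 0, 0, 1, -134, -427, -45, 0, 0, 0, 1],
)

```text
t: 2.9
ee_pos: [0.4445, -0.118, 0.355]
orientation: [0.0, 0.0, 1.0, -0.0]
force: [0.6, 0.3, 0.8]
gripper_width: 1.001
```

Run:
```python
from h import *
o=get_obs();print(o["t"],o["ee_pos"],o["q"],to([.46,-.165,.36],yaw(0),o))
```

```text
2.9 [ 0.44448858 -0.11799843  0.35496977] [-5.03495473e-01  1.34977552e-01  1.60515950e+00  3.33761051e-04
  1.40062808e+00 -2.07367647e+00] (array([-15.5, -47. ,  -5. ]), array([-0.01,  0.05, -0.04]))
```

Request:
play_rows(
  increments=[-15, -47, -5, 0, 0, 0, 1, -15, -47, -5, 0, 0, 0, 1, -15, -47, -5, 0, 0, 0, 1, -15, -47, -5, 0, 0, 0, 1],
)

```text
t: 3.3
ee_pos: [0.4587, -0.1618, 0.3591]
orientation: [-0.001, -0.0, 1.0, 0.001]
force: [0.2, 0.5, 0.3]
gripper_width: 0.999
```

Run:
```python
from h import *
o=get_obs();print(o["t"],o["ee_pos"],o["q"])
c=camera("wrist"); crop(c,0,0,512,384,1.56,"w1.png")
np.savez("w1.npz",**c)
for th in ["tumbler","neighbour_a"]: print(th,[(round(d["conf"],2),[round(float(v)) for v in d["bbox"]]) for d in search_frame("wrist",th)][:5])
```

```text
3.3 [ 0.45867939 -0.16181266  0.35914521] [-5.69639300e-01  1.76663276e-01  1.54183736e+00  3.65900482e-04
  1.42451325e+00 -2.14097728e+00]
tumbler [(0.84, [220, 60, 50, 62]), (0.83, [172, 259, 48, 33]), (0.7, [230, 166, 35, 59]), (0.47, [156, 138, 188, 96]), (0.17, [468, 110, 44, 140])]
neighbour_a [(0.77, [172, 178, 41, 40]), (0.68, [286, 172, 42, 47])]
```

View pics/w1.png

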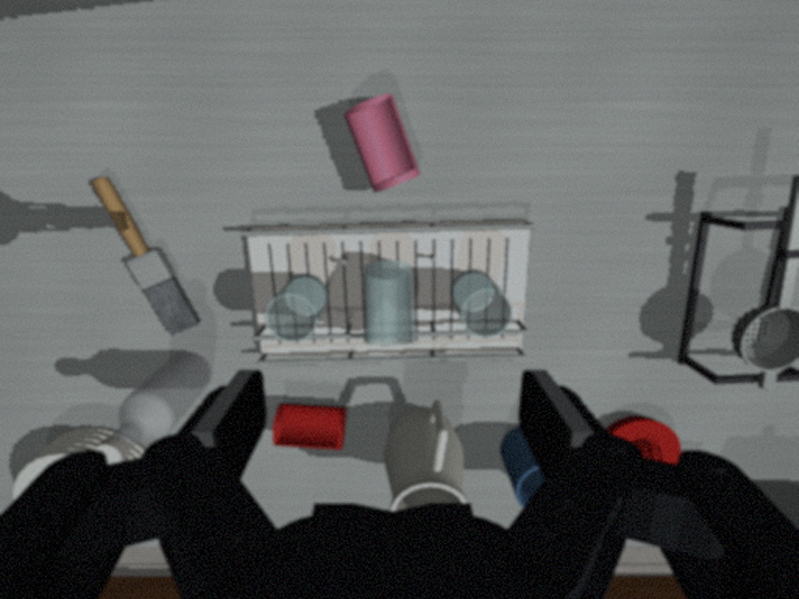

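The wrist view shows the tipped clear glass at about (250,193) full-res px between the two uprights. The pink look-alike is at (245,91) and the red one at (198,273). I'll zoom in.

Run:
```python
from h import *
c=dict(np.load("w1.npz")); crop(c,140,130,210,105,3.8,"w1c.png")
```

```text
(no output)
```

View pics/w1c.png

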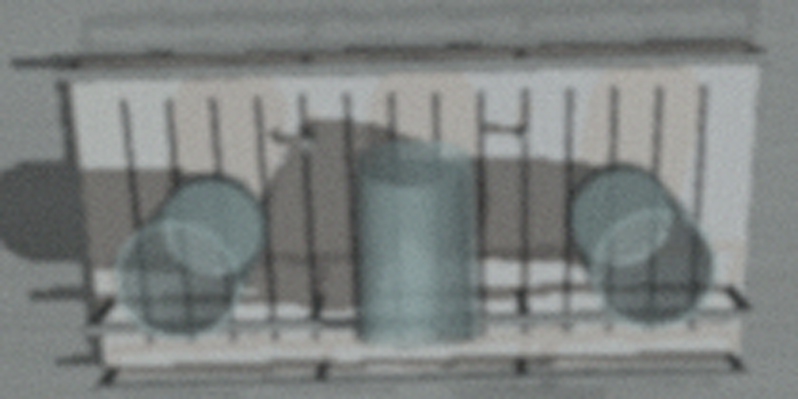

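Run:
```python
from h import *
from scipy.optimize import least_squares
c=dict(np.load("w1.npz")); f=lambda x,y:(140+(x+.5)/3.8-.5,130+(y+.5)/3.8-.5)
for n,p,z in [("B rim",(176,278),.1),("B base",(213,227),.012),("A rim",(653,267),.1),("A base",(623,215),.012)]: print(n,onz(c,*f(*p),z).round(4))
for n,p in [("t1",(70,80)),("t2",(757,66)),("t3",(742,352)),("t4",(100,368))]: print(n,onz(c,*f(*p),.012).round(4))
for n,p,z in [("irail L",(92,324),.05),("irail R",(745,308),.05)]: print(n,onz(c,*f(*p),z).round(4))
# tipped fit: silhouette bbox: left 357 right 475 ; yaw/center
def pts(x,y,ps):
    a=np.array([np.sin(np.pi/3)*np.cos(ps),np.sin(np.pi/3)*np.sin(ps),.5]); e=np.array([-np.sin(ps),np.cos(ps),0]); n=np.cross(a,e)
    C=np.array([x,y,.058]); out=[]
    for s in(-.044,.044):
        for t in np.linspace(0,6.283,48,endpoint=False): out.append(proj(c,C+s*a+.028*(np.cos(t)*e+np.sin(t)*n)))
    return np.array(out)
def hull(v):
    P=pts(*v).astype(np.float32); return cv2.convexHull(P)[:,0]
obs=np.array([f(*p) for p in [(357,200),(357,260),(358,320),(475,200),(475,260),(474,320),(415,345),(385,343),(445,343),(415,139),(385,141),(445,141)]],np.float32)
def res(v):
    h=hull(v).reshape(-1,1,2); return [cv2.pointPolygonTest(h,(float(a),float(b)),True) for a,b in obs]
r=least_squares(res,[.53,-.165,0.],x_scale=[.01,.01,.1],diff_step=1e-3); print(r.x,np.round(r.fun,2))
im=cv2.imread("pics/w1c.png"); H=hull(r.x); H=((H-[140,130]+.5)*3.8).astype(int); cv2.polylines(im,[H.reshape(-1,1,2)],True,(0,0,255),1); cv2.imwrite("pics/w1o.png",im)
```

```text
B rim [ 0.5377 -0.2683  0.1   ]
B base [ 0.5416 -0.2692  0.012 ]
A rim [ 0.5328 -0.0636  0.1   ]
A base [ 0.5352 -0.0601  0.012 ]
t1 [ 0.4663 -0.3349  0.012 ]
t2 [0.4594 0.0012 0.012 ]
t3 [0.6109 0.0072 0.012 ]
t4 [ 0.6199 -0.3337  0.012 ]
irail L [ 0.5793 -0.323   0.05  ]
irail R [ 0.5711 -0.0059  0.05  ]
[ 5.36555729e-01 -1.65336448e-01 -2.64682891e-06] [0.06 0.28 0.76 0.09 0.28 0.75 0.35 0.6  0.64 0.52 0.37 0.45]
```

View pics/w1o.png

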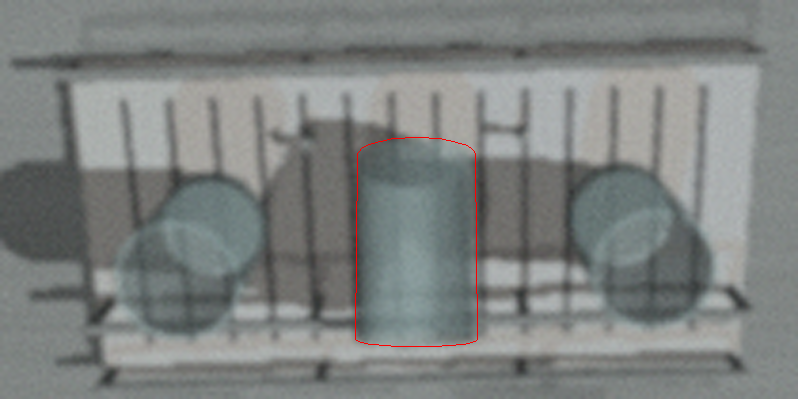

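```bash
cat >> h.py <<'E'
def tilt(a): return Ro.from_euler('y',a,degrees=True)*DOWN
E
python3 - <<'E'
from h import *
C=np.array([.5375,-.166,.058]); R=tilt(15); z=R.apply([0,0,1])
print(to(C+z*(.0107-.12),R))
E
```

```text
(array([-106.8,   -4.9,  196. ]), array([-0.  , 14.99,  0.11]))
```

Request:
play_rows(
  increments=[-107, -4.5, 196, 0, 15, 0, 1, -107, -4.5, 196, 0, 15, 0, 1, -107, -4.5, 196, 0, 15, 0, 1, -107, -4.5, 196, 0, 15, 0, 1, -107, -4.5, 196, 0, 15, 0, 1, -107, -4.5, 196, 0, 15, 0, 1, -107, -4.5, 196, 0, 15, 0, 1, -107, -4.5, 196, 0, 15, 0, 1],
)

```text
t: 4.25
ee_pos: [0.5668, -0.1673, 0.1656]
orientation: [-0.129, -0.0, 0.992, -0.001]
force: [0.1, 0.3, 0.8]
gripper_width: 1.0
```

Run:
```python
from h import *
C=np.array([.5375,-.166,.058]); R=tilt(15); z=R.apply([0,0,1])
o=get_obs();print(o["ee_pos"],o["q"]);print(to(C+z*.0107,R,o))
c=camera("wrist"); crop(c,0,0,512,384,1.56,"w2.png")
```

```text
[ 0.56675103 -0.16731047  0.16562267] [-0.4176226   0.64302205  1.35629311 -0.10747258  1.38047518 -1.95587487]
(array([  0.7,   1.5, 122.2]), array([-0.09,  0.15,  0.01]))
```

View pics/w2.png

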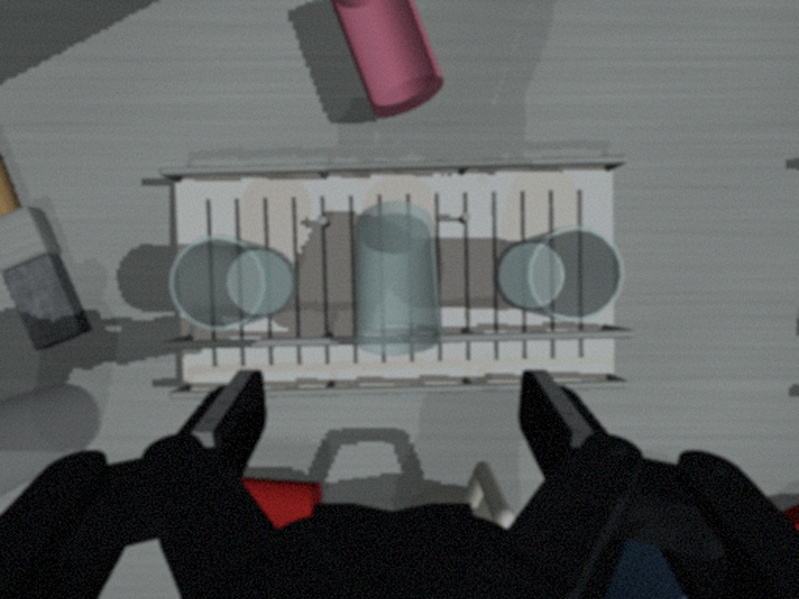

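The glass is centred between the fingers: axis at about column 396 in the view, finger midline at 393. Descending.

Request:
play_rows(
  increments=[0.7, 1.5, 40, 0, 0, 0, 1, 0.7, 1.5, 70, 0, 0, 0, 1, 0.7, 1.5, 95, 0, 0, 0, 1, 0.7, 1.5, 110, 0, 0, 0, 1, 0.7, 1.5, 120, 0, 0, 0, 1, 0.7, 1.5, 121.5, 0, 0, 0, 1, 0.7, 1.5, 121.5, 0, 0, 0, 1],
)

```text
t: 5.0
ee_pos: [0.535, -0.1663, 0.0474]
orientation: [-0.13, 0.0, 0.992, -0.0]
force: [0.8, -1.0, 0.0]
gripper_width: 0.998
```

Run:
```python
from h import *
C=np.array([.5375,-.166,.058]); R=tilt(15); z=R.apply([0,0,1])
o=get_obs();print(o["ee_pos"],o["force"]);print(to(C+z*.0107,R,o))
c=camera("wrist"); crop(c,100,100,300,200,2.6,"w3.png")
```

```text
[ 0.53498283 -0.16632916  0.04738792] [ 0.82958043 -0.95382918  0.01275049]
(array([ 0.3,  0.3, -0.2]), array([-0.05,  0.11, -0.02]))
```

View pics/w3.png

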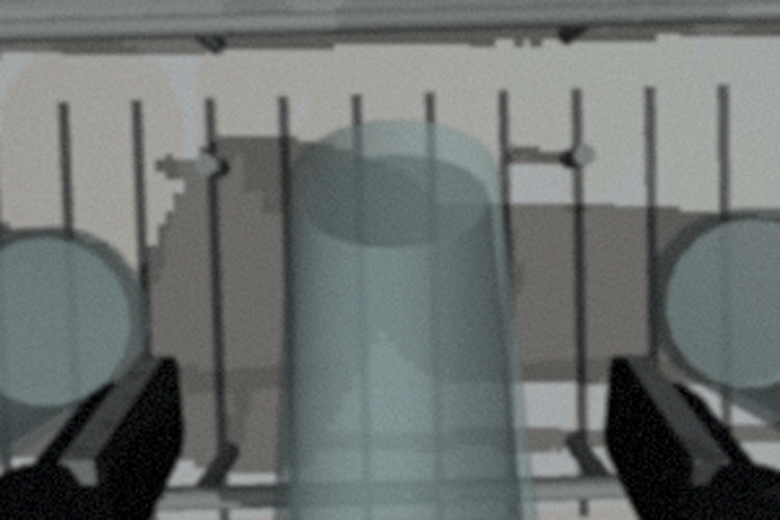

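Request:
play_rows(
  increments=[0, 0.3, 0, 0, 0, 0, 0.3, 0, 0.3, 0, 0, 0, 0, 0.3, 0, 0.3, 0, 0, 0, 0, 0.3, 0, 0.3, 0, 0, 0, 0, 0.3, 0, 0.3, 0, 0, 0, 0, 0.3, 0, 0.3, 0, 0, 0, 0, 0.3, 0, 0.3, 0, 0, 0, 0, 0.3, 0, 0.3, 0, 0, 0, 0, 0.3],
)

```text
t: 5.85
ee_pos: [0.535, -0.1657, 0.0475]
orientation: [-0.13, 0.0, 0.992, -0.0]
force: [-0.5, 1.1, 4.9]
gripper_width: 0.555
```

Run:
```python
from h import *
o=get_obs();print(o["ee_pos"],o["force"],o["gripper_width"])
P,Q=tool(o); print(to(P+[0,0,.045],Q,o))
c=camera("wrist"); crop(c,100,100,300,200,2.6,"w4.png")
```

```text
[ 0.53504851 -0.16573443  0.04747176] [-0.46147922  1.07030393  4.85780084] 0.5552202372834674
(array([ 11.6,  -0. , -43.5]), array([0., 0., 0.]))
```

View pics/w4.png

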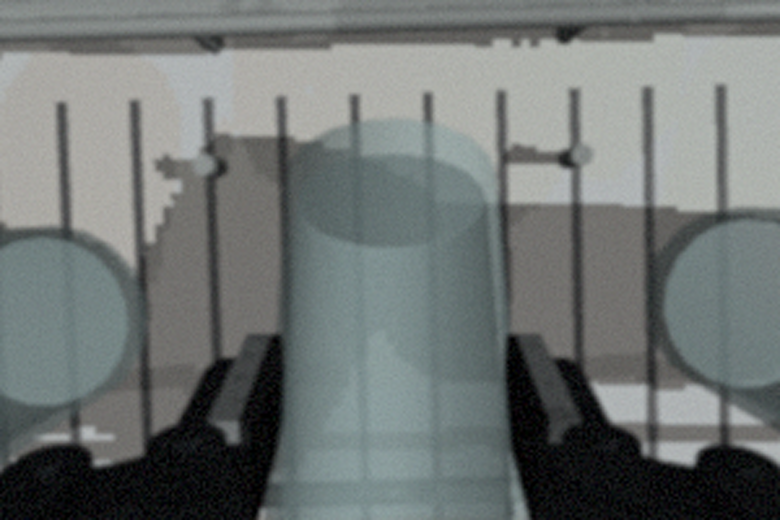

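Request:
play_rows(
  increments=[2.6, 0, -10, 0, 0, 0, 0.2, 5.2, 0, -20, 0, 0, 0, 0.2, 5.2, 0, -20, 0, 0, 0, 0.2, 5.2, 0, -20, 0, 0, 0, 0.2],
)

```text
t: 6.3
ee_pos: [0.5347, -0.1657, 0.0674]
orientation: [-0.13, 0.0, 0.992, -0.0]
force: [-1.0, 1.1, -2.5]
gripper_width: 0.555
```

Run:
```python
from h import *
o=get_obs();print(o["ee_pos"],o["force"],o["gripper_width"])
c=camera("wrist"); crop(c,100,100,300,200,2.6,"w5.png")
```

```text
[ 0.53468332 -0.16566902  0.06735919] [-0.97154514  1.13649927 -2.47546238] 0.5546246533117769
```

View pics/w5.png

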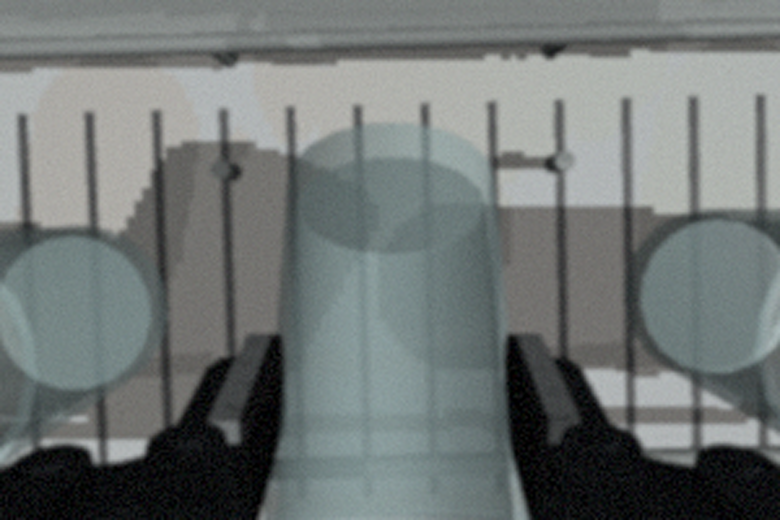

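Run:
```python
from h import *
o=get_obs()
P,Q=tool(o); C=P-.0107*Q.apply([0,0,1]); print(C)
for a in (0,-15,-30,-45):
    R=tilt(a); print(a,to(C+[0,0,.035]+.0107*R.apply([0,0,1]),R,o))
```

```text
[ 0.53711363 -0.16551923  0.07733239]
0 (array([  6.3,  -0. , -34.2]), array([ -0.  , -14.99,   0.  ]))
-15 (array([  3.7,  -0. , -35.2]), array([ -0.  , -29.99,   0.  ]))
-30 (array([  1.5,  -0. , -36.9]), array([ -0.  , -44.99,   0.  ]))
-45 (array([ -0.2,  -0. , -39.2]), array([ -0.  , -59.99,   0.  ]))
```

Request:
play_rows(
  increments=[9, 0, -34, 0, 0, 0, 0.2, 7.5, 0, -34, 0, -8, 0, 0.2, 6.2, 0, -34, 0, -15, 0, 0.2, 5, 0, -35, 0, -23, 0, 0.2, 3.7, 0, -35, 0, -30, 0, 0.2, 2.5, 0, -36, 0, -38, 0, 0.2, 1.5, 0, -37, 0, -45, 0, 0.2, 1.5, 0, -37, 0, -45, 0, 0.2],
)

```text
t: 7.15
ee_pos: [0.5585, -0.1596, 0.126]
orientation: [0.232, 0.011, 0.973, -0.004]
force: [-0.5, 1.1, -2.9]
gripper_width: 0.555
```

Run:
```python
from h import *
o=get_obs();print(o["ee_pos"],o["q"],o["force"],o["gripper_width"]); R=tilt(-45)
C=np.array([.537,-.1655,.112]); print(to(C+.0107*R.apply([0,0,1]),R,o))
c=camera("wrist"); crop(c,0,0,512,384,1.56,"w6.png")
c=camera("scene"); crop(c,160,80,160,140,4,"s6.png")
```

```text
[ 0.55854089 -0.15959078  0.12598082] [-0.6147189   0.48800962  1.99029545  0.77708235  0.36408583 -2.85511637] [-0.4693676   1.05010758 -2.90485055] 0.554502598425211
(array([22.1, -6.2, 13. ]), array([ -0.89, -18.21,  -0.99]))
```

View pics/w6.png

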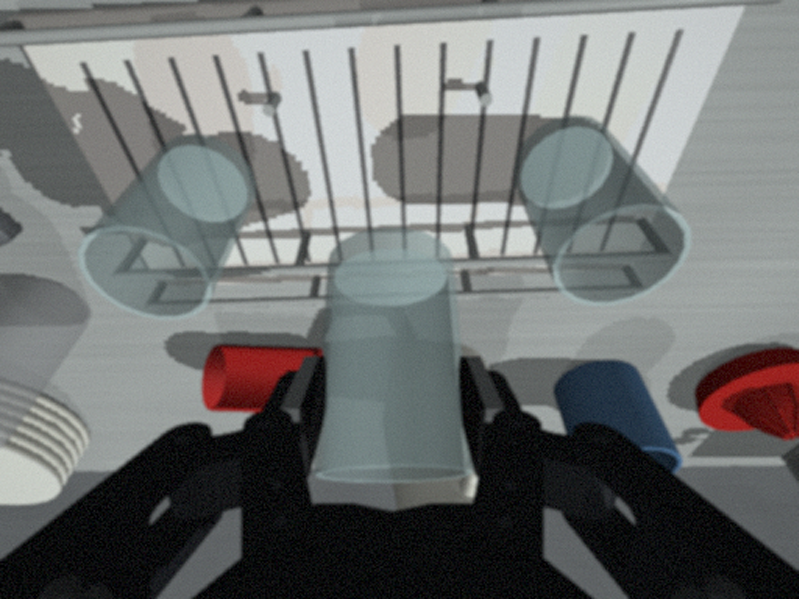

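View pics/s6.png

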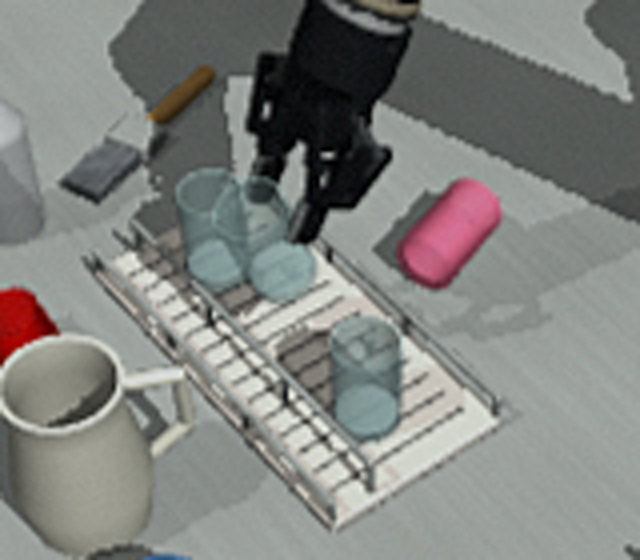

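The glass is gripped and nearly upright, leaning about 18°. But J6 has reached its limit in this wrist direction. I'll yaw the tool toward the arm plane to free J6, keeping the glass in the air.

Run:
```python
from h import *
o=get_obs(); P,Q=tool(o); C=P-.0107*Q.apply([0,0,1]); print(C)
for y,t in [(-12,-25),(-25,-25)]:
    R=Ro.from_euler('z',y,degrees=True)*tilt(t); print(to(np.array([.537,-.1655,.112])+.0107*R.apply([0,0,1]),R,o))
```

```text
[ 0.55513315 -0.15958544  0.13657176]
(array([27.6, -6.9, 13.8]), array([ 4.52,  1.88, 10.02]))
(array([27.9, -7.9, 13.6]), array([10.2 ,  1.9 , 21.71]))
```

Request:
play_rows(
  increments=[5, -2, 2, 2.2, 1, 5, 0.2, 10, -3, 4, 4.5, 1.9, 10, 0.2, 15, -4, 7, 7, 1.9, 16, 0.2, 21, -6, 10, 10.2, 1.9, 21.7, 0.2, 27, -7.9, 13, 10.2, 1.9, 21.7, 0.2, 27, -7.9, 13, 10.2, 1.9, 21.7, 0.2],
)

```text
t: 7.85
ee_pos: [0.541, -0.1665, 0.1014]
orientation: [0.209, 0.209, 0.954, -0.047]
force: [-0.0, 0.9, -1.7]
gripper_width: 0.554
```

Run:
```python
from h import *
o=get_obs();print(o["ee_pos"],o["q"],o["force"],o["gripper_width"]); P,Q=tool(o); print(P-.0107*Q.apply([0,0,1]))
R=Ro.from_euler('z',-25,degrees=True)*tilt(-25); print(to(np.array([.537,-.1655,.112])+.0107*R.apply([0,0,1]),R,o))
c=camera("wrist"); crop(c,0,0,512,384,1.56,"w7.png")
```

```text
[ 0.54103496 -0.16651403  0.10142392] [-0.5155656   0.52266236  2.02573919  0.20497241  0.16597683 -1.84892139] [-0.02365436  0.89564959 -1.72549112] 0.5537784379318988
[ 0.53697374 -0.16462616  0.11114156]
(array([-0.8, -0.8, -0.6]), array([ 0.03, -0.26,  0.22]))
```

View pics/w7.png

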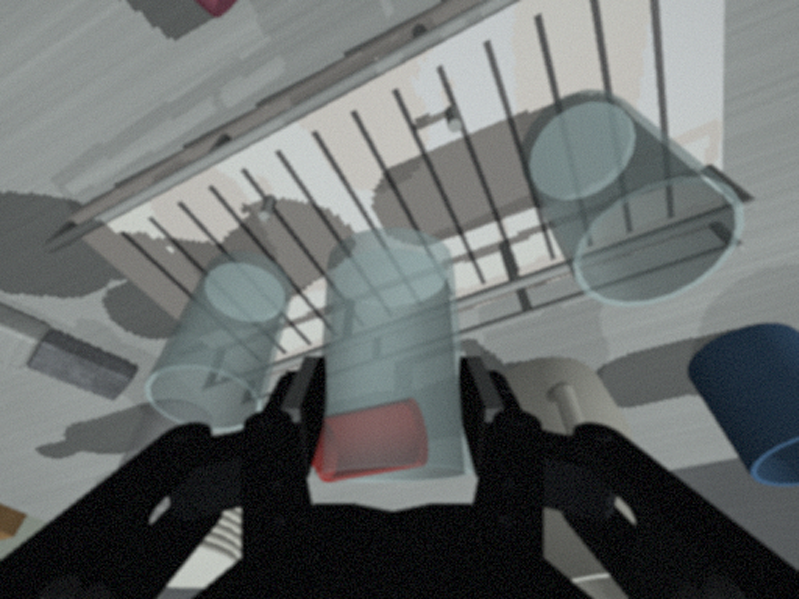

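Run:
```python
from h import *
o=get_obs()
R=Ro.from_euler('z',-25,degrees=True)*tilt(-21)
for z in (.09,.070): print(to(np.array([.537,-.1655,z])+.0107*R.apply([0,0,1]),R,o))
```

```text
(array([10.4, -0.5, 19.5]), array([0.02, 3.85, 0.23]))
(array([18.8, -0.5, 37.7]), array([0.02, 3.85, 0.23]))
```

Request:
play_rows(
  increments=[5, -0.5, 10, 0, 2, 0, 0.2, 10.4, -0.5, 19.5, 0, 3.8, 0, 0.2, 15, -0.5, 29, 0, 3.8, 0, 0.2, 18.8, -0.5, 37.7, 0, 3.8, 0, 0.2, 18.8, -0.5, 37.7, 0, 3.8, 0, 0.2],
)

```text
t: 8.4
ee_pos: [0.54, -0.1675, 0.0594]
orientation: [0.178, 0.213, 0.96, -0.04]
force: [0.1, 0.2, -2.0]
gripper_width: 0.552
```

Run:
```python
from h import *
o=get_obs();print(o["ee_pos"],o["q"],o["force"],o["gripper_width"]); P,Q=tool(o); print(P-.0107*Q.apply([0,0,1]))
R=Ro.from_euler('z',-25,degrees=True)*tilt(-21)
for z in (.064,.057): print(to(np.array([.537,-.1655,z])+.0107*R.apply([0,0,1]),R,o))
c=camera("scene"); crop(c,160,80,160,140,4,"s8.png")
```

```text
[ 0.54000011 -0.16748498  0.05938041] [-0.51477352  0.60863815  2.00064059  0.1684678   0.16829476 -1.81048935] [ 0.14280217  0.17251692 -2.03122182] 0.5515399366083419
[ 0.53651728 -0.1658602   0.0693664 ]
(array([1.7, 0.5, 5.1]), array([-0.  ,  0.05,  0.02]))
(array([ 4.2,  0.5, 11.6]), array([-0.  ,  0.05,  0.02]))
```

View pics/s8.png

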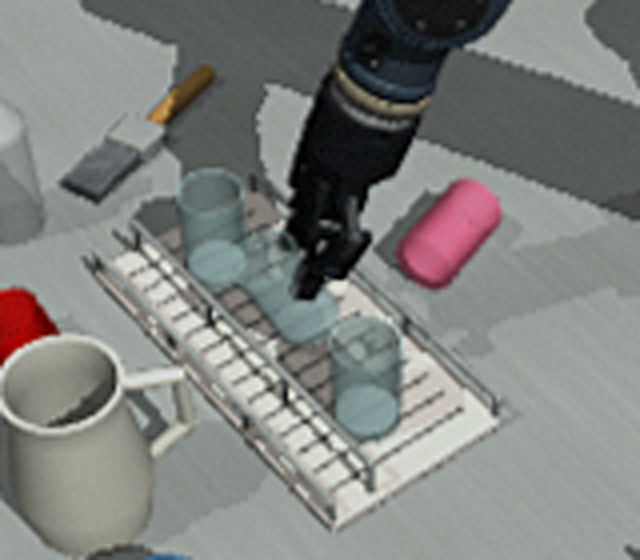

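Run:
```python
from h import *
o=get_obs()
R=Ro.from_euler('z',-25,degrees=True)*tilt(-25)
for z in (.069,.064,.060,.057): print(to(np.array([.537,-.1655,z])+.0107*R.apply([0,0,1]),R,o))
```

```text
(array([-0.3,  0.5,  0.9]), array([-0.01, -3.89,  0.02]))
(array([1.5, 0.5, 5.5]), array([-0.01, -3.89,  0.02]))
(array([2.9, 0.5, 9.3]), array([-0.01, -3.89,  0.02]))
(array([ 4. ,  0.5, 12.1]), array([-0.01, -3.89,  0.02]))
```

Request:
play_rows(
  increments=[-0.3, 0.5, 0.9, 0, -2, 0, 0.2, -0.3, 0.5, 0.9, 0, -3.9, 0, 0.2, 0.6, 0.5, 3.2, 0, -3.9, 0, 0.2, 1.5, 0.5, 5.5, 0, -3.9, 0, 0.2, 1.5, 0.5, 5.5, 0, -3.9, 0, 0.2],
)

```text
t: 8.95
ee_pos: [0.5416, -0.1678, 0.0554]
orientation: [0.212, 0.212, 0.953, -0.048]
force: [0.3, 0.4, -1.1]
gripper_width: 0.55
```

Run:
```python
from h import *
o=get_obs();print(o["ee_pos"],o["q"],o["force"],o["gripper_width"]); P,Q=tool(o); print(P-.0107*Q.apply([0,0,1]))
R=Ro.from_euler('z',-25,degrees=True)*tilt(-25)
for z in (.064,.061,.058): print(to(np.array([.537,-.1655,z])+.0107*R.apply([0,0,1]),R,o))
```

```text
[ 0.54155388 -0.16780242  0.05543968] [-0.51692662  0.62826794  2.05464134  1.0090313   0.03933799 -2.65209108] [ 0.32209776  0.39001936 -1.09911562] 0.5504772322917821
[ 0.53743718 -0.16587178  0.06512551]
(array([1. , 0.2, 0.8]), array([-0.05,  0.15, -0.02]))
(array([2.3, 0.2, 3.5]), array([-0.05,  0.15, -0.02]))
(array([3.6, 0.2, 6.2]), array([-0.05,  0.15, -0.02]))
```

Run:
```python
from h import *
o=get_obs()
R=Ro.from_euler('z',-27,degrees=True)*tilt(-22)
for z in (.065,.062,.059,.057): print(to(np.array([.537,-.1655,z])+.0107*R.apply([0,0,1]),R,o))
```

```text
(array([ 1.1,  0. , -0.1]), array([0.75, 3.15, 1.81]))
(array([2.4, 0. , 2.6]), array([0.75, 3.15, 1.81]))
(array([3.7, 0. , 5.3]), array([0.75, 3.15, 1.81]))
(array([4.5, 0. , 7.1]), array([0.75, 3.15, 1.81]))
```

Request:
play_rows(
  increments=[1.1, 0, 0, 0.75, 3.1, 1.8, 0.2, 1.1, 0, 0, 0.75, 3.1, 1.8, 0.2, 1.8, 0, 1.3, 0.75, 3.1, 1.8, 0.2, 2.4, 0, 2.6, 0.75, 3.1, 1.8, 0.2, 3, 0, 4, 0.75, 3.1, 1.8, 0.2, 3, 0, 4, 0.75, 3.1, 1.8, 0.2],
)

```text
t: 9.55
ee_pos: [0.5434, -0.1679, 0.053]
orientation: [0.189, 0.228, 0.954, -0.045]
force: [0.2, 4.1, 9.6]
gripper_width: 0.553
```

Run:
```python
from h import *
o=get_obs();print(o["ee_pos"],o["q"],o["force"],o["moment"],o["gripper_width"]); P,Q=tool(o); print(P-.0107*Q.apply([0,0,1]))
R=Ro.from_euler('z',-27,degrees=True)*tilt(-22)
for z in (.0605,.058,.056,.054): print(to(np.array([.537,-.1655,z])+.0107*R.apply([0,0,1]),R,o))
c=camera("scene"); crop(c,160,80,160,140,4,"s9.png")
c=camera("wrist"); crop(c,0,0,512,384,1.56,"w9.png")
```

```text
[ 0.54339385 -0.16790698  0.05302711] [-0.50360117  0.62742165  2.01254547  0.11708367  0.11063537 -1.71903732] [0.17680291 4.13967305 9.56333625] [ 0.69137676 -0.55644585  0.32242113] 0.5530509101527422
[ 0.53974949 -0.16605655  0.06291571]
(array([ 3.5, -0.8,  1.2]), array([0.03, 0.46, 0.11]))
(array([ 4.5, -0.8,  3.5]), array([0.03, 0.46, 0.11]))
(array([ 5.2, -0.8,  5.4]), array([0.03, 0.46, 0.11]))
(array([ 6. , -0.8,  7.2]), array([0.03, 0.46, 0.11]))
```

View pics/s9.png

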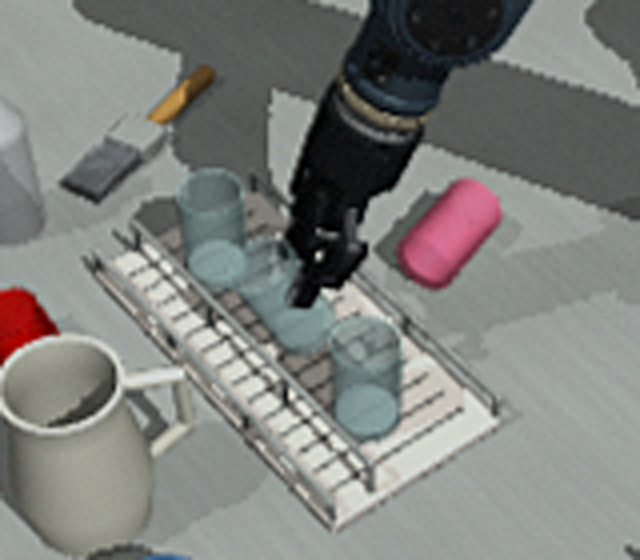

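View pics/w9.png

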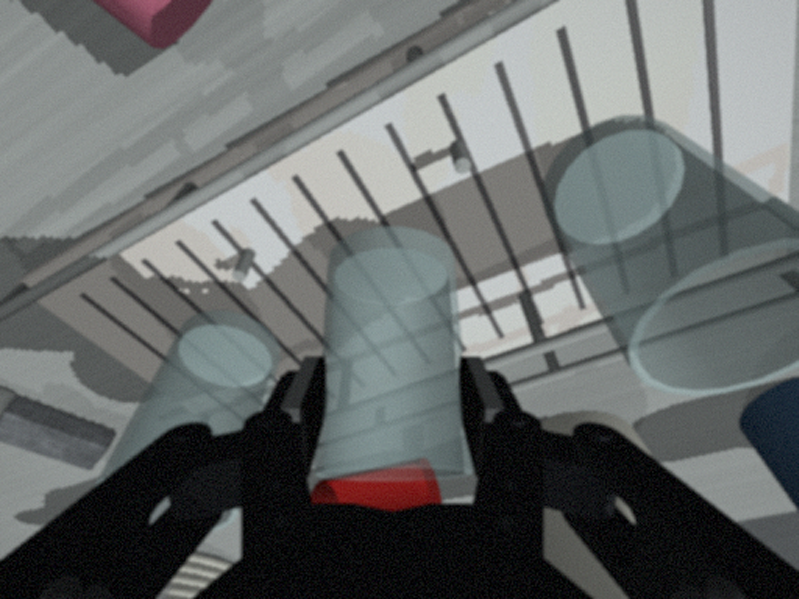

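Request:
play_rows(
  increments=[1, -0.4, 1.5, 0, 0, 0, 0.2, 2, -0.4, 3, 0, 0, 0, 0.2, 2, -0.4, 3, 0, 0, 0, 0.2],
)

```text
t: 9.95
ee_pos: [0.5457, -0.1693, 0.0528]
orientation: [0.194, 0.228, 0.953, -0.047]
force: [-0.2, 7.1, 26.0]
gripper_width: 0.549
```

Run:
```python
from h import *
o=get_obs();print(o["ee_pos"],o["q"],o["force"],o["moment"],o["gripper_width"]); P,Q=tool(o); print(P-.0107*Q.apply([0,0,1]))
c=camera("wrist"); crop(c,100,80,300,250,2.4,"w10.png")
```

```text
[ 0.5457126  -0.16932515  0.05283862] [-0.50381195  0.63051183  2.01408259  0.13501866  0.09584434 -1.73688427] [-0.22331131  7.07769867 25.98292191] [ 0.96387588 -1.57927211  0.46285034] 0.549257240267215
[ 0.54197988 -0.16742483  0.06268471]
```

View pics/w10.png

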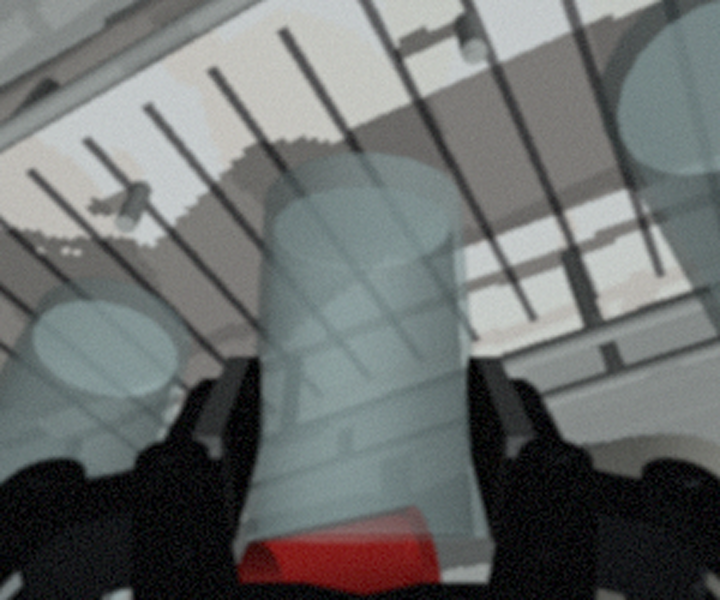

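Pressing raises the force to 26 N without the glass turning in the pads, so I stop. The lean is about 23° and its centre of mass is inside the base edge, so it will rock back upright on release. I'll unload, shift so that it lands on the slot centre, then touch down and open.

Run:
```python
from h import *
o=get_obs()
R=Ro.from_euler('z',-27,degrees=True)*tilt(-23)
for z in (.069,.0645,): print(to(np.array([.547,-.173,z])+.0107*R.apply([0,0,1]),R,o))
```

```text
(array([-9. , -2.7, -3. ]), array([0.01, 0.03, 0.1 ]))
(array([-7.3, -2.7,  1.1]), array([0.01, 0.03, 0.1 ]))
```

Request:
play_rows(
  increments=[-3, 0, -5, 0, 0, 0, 0.2, -6, -1.5, -9, 0, 0, 0, 0.2, -9, -2.7, -9, 0, 0, 0, 0.2, -9, -2.7, -9, 0, 0, 0, 0.2],
)

```text
t: 10.4
ee_pos: [0.5438, -0.1728, 0.0588]
orientation: [0.186, 0.229, 0.954, -0.045]
force: [-0.3, 0.3, -1.9]
gripper_width: 0.551
```

Run:
```python
from h import *
o=get_obs();print(o["ee_pos"],o["q"],o["force"],o["gripper_width"]); P,Q=tool(o); print(P-.0107*Q.apply([0,0,1]))
R=Ro.from_euler('z',-27,degrees=True)*tilt(-23)
for z in (.065,.0635,): print(to(np.array([.547,-.173,z])+.0107*R.apply([0,0,1]),R,o))
c=camera("scene"); crop(c,160,80,160,140,4,"s11.png")
```

```text
[ 0.5437837  -0.17277286  0.05875634] [-0.51249689  0.61495845  2.00088142  0.11153577  0.14136085 -1.71991758] [-0.2890612   0.32504349 -1.86640311] 0.5512394882995856
[ 0.54019741 -0.1709476   0.06867083]
(array([-5.3,  1.3,  6. ]), array([ 0.01, -0.91,  0.03]))
(array([-4.7,  1.3,  7.4]), array([ 0.01, -0.91,  0.03]))
```

View pics/s11.png

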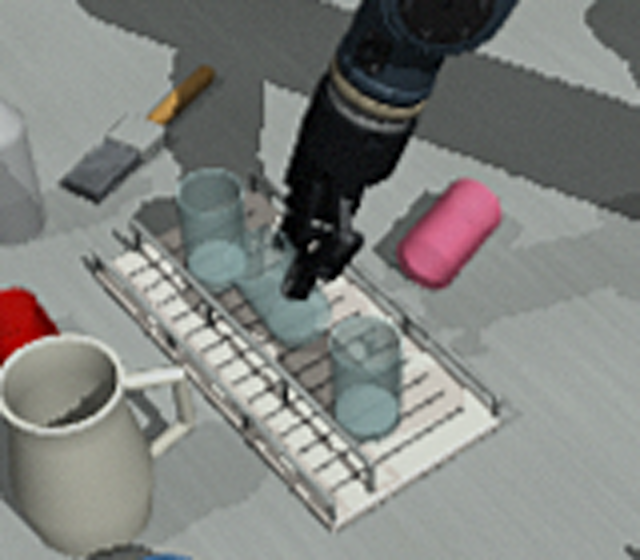

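Run:
```python
from h import *
c=camera("wrist"); P,Q=tool(); crop(c,150,120,200,200,3,"w12.png")
for v in (150,165,176,188):
    o,d=ray(c,251,v); o=Q.inv().apply(o-P); d=Q.inv().apply(d); 
    # C=(0,0,-.0107) ; find points at distance .044 / .036
    for L in (.044,.036):
        w=o-np.array([0,0,-.0107]); A=d@d;B=2*w@d;D=w@w-L*L; disc=B*B-4*A*D
        if disc<0: print(v,L,"none");continue
        for s in (-1,1):
            p=w+d*(-B+s*disc**.5)/(2*A); a=-Q.apply(p)/L; print(v,L,p.round(4),"lean",np.degrees(np.arccos(np.clip(a[2],-1,1))).round(1))
```

```text
150 0.044 none
150 0.036 none
165 0.044 [ 0.0426 -0.0011 -0.011 ] lean 82.5
165 0.044 [ 0.0345 -0.001   0.0273] lean 29.7
165 0.036 none
176 0.044 [ 0.0389 -0.0011 -0.0205] lean 95.8
176 0.044 [ 0.0244 -0.001   0.0366] lean 11.9
176 0.036 [ 0.0354 -0.0011 -0.0066] lean 78.5
176 0.036 [ 0.028  -0.001   0.0226] lean 29.1
188 0.044 [ 0.0346 -0.0011 -0.0272] lean 106.2
188 0.044 [ 0.0139 -0.001   0.0417] lean 3.9
188 0.036 [ 0.0316 -0.0011 -0.0173] lean 96.7
188 0.036 [ 0.0168 -0.001   0.0318] lean 6.2
```

View pics/w12.png

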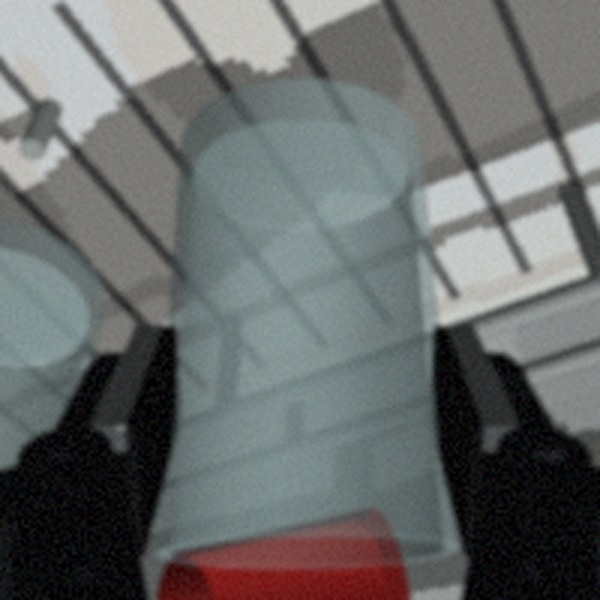

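Request:
play_rows(
  increments=[-4, 1.3, 3, 0, -0.5, 0, 0.2, -4.7, 1.3, 6, 0, -0.9, 0, 0.2, -4.7, 1.3, 7, 0, -0.9, 0, 0.2, -4.7, 1.3, 7, 0, -0.9, 0, 0.2],
)

```text
t: 10.9
ee_pos: [0.5501, -0.174, 0.0535]
orientation: [0.193, 0.228, 0.953, -0.046]
force: [-0.5, -0.0, -0.7]
gripper_width: 0.554
```

Run:
```python
from h import *
o=get_obs();print(o["ee_pos"],o["q"],o["force"],o["gripper_width"]); P,Q=tool(o); print(P-.0107*Q.apply([0,0,1]))
```

```text
[ 0.55014054 -0.1740119   0.05350334] [-0.50851056  0.63152919  1.99841094  0.13355231  0.11301542 -1.73870879] [-0.46565291 -0.04620441 -0.71873564] 0.5539498143698081
[ 0.5464263  -0.17212552  0.0633591 ]
```

Request:
play_rows(
  increments=[0, 0, 0.5, 0, 0, 0, 0.58, 0, 0, 0.5, 0, 0, 0, 0.62, 0, 0, 0.5, 0, 0, 0, 0.66, 0, 0, 0.5, 0, 0, 0, 0.72, 0, 0, 0.5, 0, 0, 0, 0.72],
)

```text
t: 11.4
ee_pos: [0.5508, -0.1744, 0.0538]
orientation: [0.194, 0.228, 0.953, -0.046]
force: [0.5, 0.6, 0.2]
gripper_width: 0.722
```

Run:
```python
from h import *
o=get_obs();print(o["ee_pos"],o["force"],o["gripper_width"])
c=camera("wrist"); crop(c,0,0,512,384,1.56,"w13.png")
c=camera("scene"); crop(c,160,80,160,140,4,"s13.png")
```

```text
[ 0.55077629 -0.17440987  0.05383057] [0.52488203 0.58363177 0.23783216] 0.7224506132038843
```

View pics/w13.png

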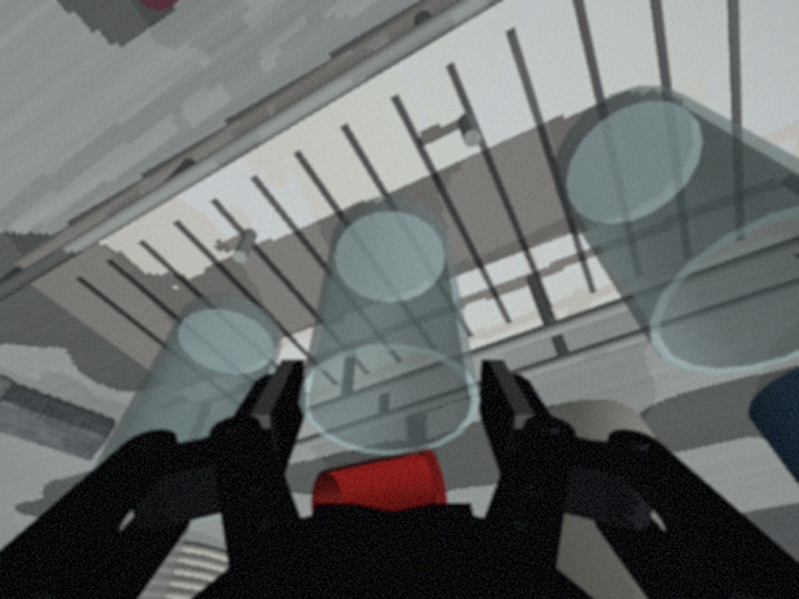

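View pics/s13.png

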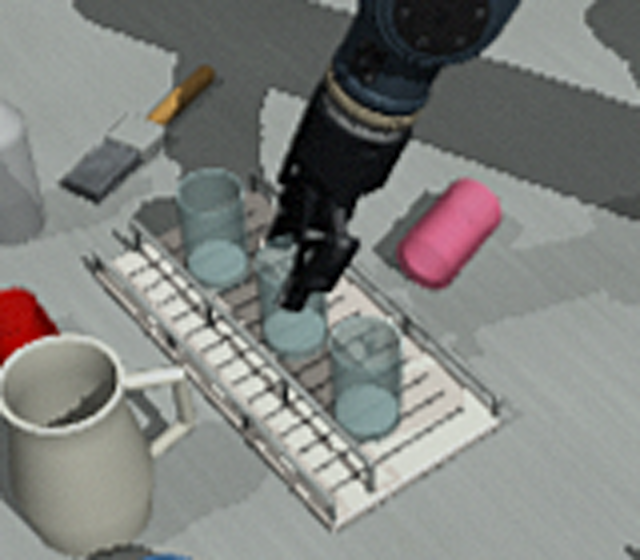

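Released: the wrist and scene views show it standing upright between the open fingers. I'll open wider and withdraw along the tool axis.

Request:
play_rows(
  increments=[0, 0, 0, 0, 0, 0, 0.9, 0, 0, -5, 0, 0, 0, 0.95, 0, 0, -25, 0, 0, 0, 1, 0, 0, -60, 0, 0, 0, 1, 0, 0, -100, 0, 0, 0, 1, 0, 0, -130, 0, 0, 0, 1, 0, 0, -150, 0, 0, 0, 1, 0, 0, -150, 0, 0, 0, 1],
)

```text
t: 12.3
ee_pos: [0.4986, -0.1477, 0.1947]
orientation: [0.196, 0.228, 0.953, -0.047]
force: [0.3, -0.5, -0.5]
gripper_width: 1.001
```

Run:
```python
from h import *
o=get_obs();print(o["t"],o["ee_pos"],o["q"],o["force"],o["gripper_width"])
print(to([.45,-.10,.33],yaw(0),o), to([.5,.26,.33],yaw(0),o))
```

```text
12.3 [ 0.49856603 -0.14768827  0.19465236] [-0.51408814  0.28355895  2.02058249  0.0411165   0.43211009 -1.64886196] [ 0.27730452 -0.4580397  -0.53487075] 1.001109883691329
(array([   6.2,   20.5, -150. ]), array([ -5.48,  22.83, -26.55])) (array([ 114.9,  364.1, -196.8]), array([ -5.48,  22.83, -26.55]))
```

Request:
play_rows(
  increments=[6, 20, -150, -5.5, 22.8, -26.5, 1, 6, 20, -150, -5.5, 22.8, -26.5, 1, 6, 20, -150, -5.5, 22.8, -26.5, 1, 6, 20, -150, -5.5, 22.8, -26.5, 1, 6, 20, -150, -5.5, 22.8, -26.5, 1, 6, 20, -150, -5.5, 22.8, -26.5, 1],
)

```text
t: 12.9
ee_pos: [0.4521, -0.1017, 0.3273]
orientation: [-0.001, 0.0, 1.0, 0.001]
force: [-0.4, 0.5, -0.2]
gripper_width: 1.003
```

Run:
```python
from h import *
o=get_obs();print(o["t"],o["ee_pos"],o["q"],o["orientation"])
c=camera("wrist"); np.savez("w14.npz",**c); crop(c,0,0,512,384,1.56,"w14.png")
```

```text
12.9 [ 0.45205796 -0.10168079  0.32734114] [-4.63732880e-01  1.66159157e-01  1.64301020e+00  8.22716049e-04
  1.33594442e+00 -2.03382278e+00] [-1.39615825e-03  4.49637218e-04  9.99998269e-01  1.14464970e-03]
```

View pics/w14.png

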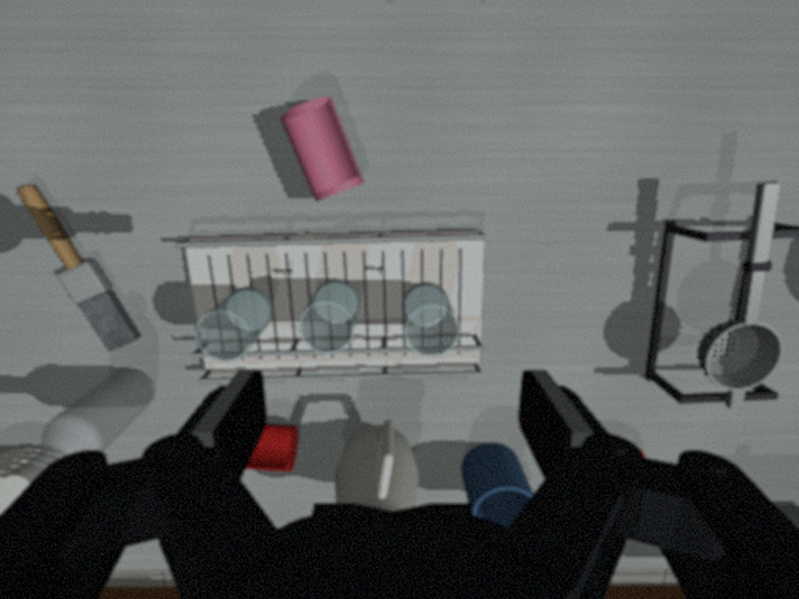

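All three glasses stand upright, with bases at about (248,312), (335,303) and (428,304) in the view. The strainer is at the right. I'll measure them.

Run:
```python
from h import *
c=dict(np.load("w14.npz")); f=lambda x,y:((x+.5)/1.56-.5,(y+.5)/1.56-.5)
for n,p,z in [("B rim",(221,333),.1),("B base",(247,312),.02),("T rim",(328,327),.1),("T base",(335,303),.02),("A rim",(432,328),.1),("A base",(428,304),.02),("bowl rim",(742,354),.078),("handle end",(767,184),.078),("lug",(736,404),.078),("pivot",(757,266),.08)]: print(n,onz(c,*f(*p),z).round(4))
crop(c,110,170,210,75,3.8,"w14r.png")
print(to([.44,.262,.33],yaw(0)))
```

```text
B rim [ 0.5358 -0.2691  0.1   ]
B base [ 0.5416 -0.2695  0.02  ]
T rim [ 0.5298 -0.1642  0.1   ]
T base [ 0.5309 -0.1671  0.02  ]
A rim [ 0.5311 -0.0626  0.1   ]
A base [ 0.5324 -0.0598  0.02  ]
bowl rim [0.5697 0.2673 0.078 ]
handle end [0.3959 0.2506 0.078 ]
lug [0.6293 0.2745 0.078 ]
pivot [0.4743 0.2585 0.08  ]
(array([ 11.4, 363. ,  -2.3]), array([ 0.2 , -0.28, -0.13]))
```

View pics/w14r.png

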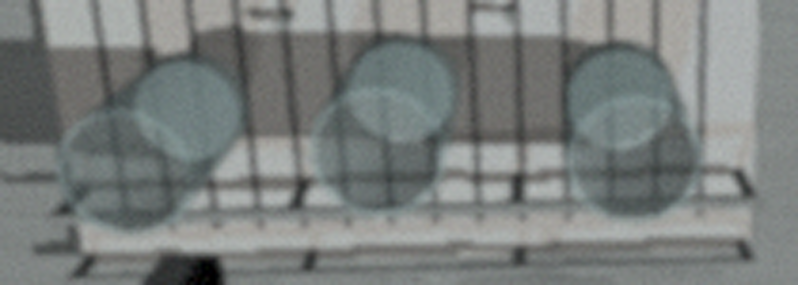

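Request:
play_rows(
  increments=[11, 363, -2, 0, 0, 5, 1, 11, 363, -2, 0, 0, 5, 1, 11, 363, -2, 0, 0, 5, 1, 11, 363, -2, 0, 0, 5, 1, 11, 363, -2, 0, 0, 5, 1, 11, 363, -2, 0, 0, 5, 1, 11, 363, -2, 0, 0, 5, 1, 11, 363, -2, 0, 0, 5, 1],
)

```text
t: 13.75
ee_pos: [0.4376, 0.2659, 0.3289]
orientation: [-0.003, 0.042, 0.999, 0.002]
force: [-0.7, -0.3, -0.2]
gripper_width: 1.001
```

Request:
play_rows(
  increments=[0, 0, 0, 0, 0, 0, 1, 0, 0, 0, 0, 0, 0, 1, 0, 0, 0, 0, 0, 0, 1],
)

```text
t: 14.05
ee_pos: [0.4395, 0.2604, 0.3301]
orientation: [-0.003, 0.045, 0.999, 0.001]
force: [0.2, -0.0, -0.8]
gripper_width: 1.001
```

Run:
```python
from h import *
o=get_obs();P,Q=tool(o);print(o["t"],o["ee_pos"],o["q"],Q.apply([1,0,0]))
c=camera("wrist"); np.savez("w15.npz",**c); crop(c,0,0,512,384,1.56,"w15.png")
```

```text
14.05 [0.43952301 0.26036755 0.33005295] [ 0.31338318  0.23996531  1.53709638  0.00375913  1.36884799 -1.16742108] [-0.99587049  0.0906236   0.00541608]
```

View pics/w15.png

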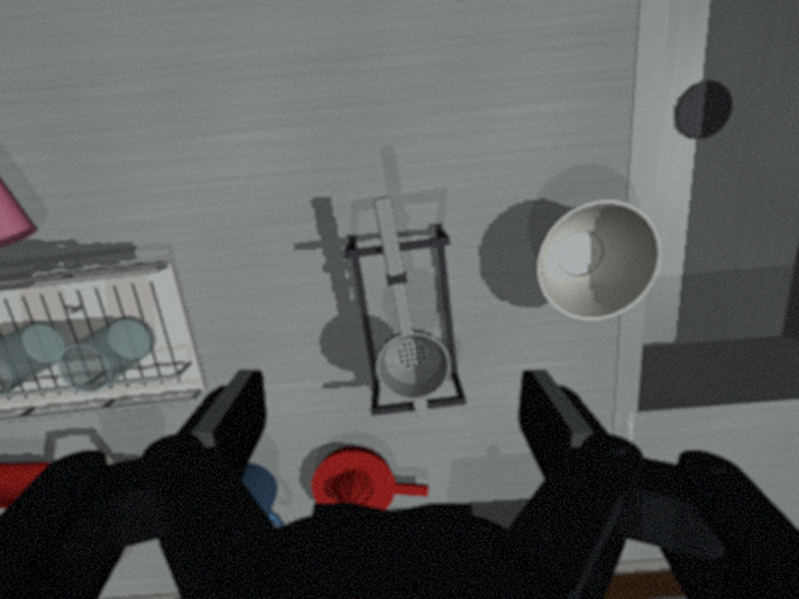

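Run:
```python
from h import *
c=dict(np.load("w15.npz")); f=lambda x,y:((x+.5)/1.56-.5,(y+.5)/1.56-.5)
r={}
for n,p,z in [("bowl rim",(413,366),.078),("handle end",(382,199),.08),("lug",(421,407),.078),("pivot",(396,279),.08),("neck",(403,310),.08),("post1",(352,243),.07),("post2",(443,231),.07),("post3",(375,409),.07),("post4",(463,400),.07)]:
    r[n]=onz(c,*f(*p),z); print(n,r[n].round(4))
a=r["lug"]-r["handle end"]; print("yaw",np.degrees(np.arctan2(a[1],a[0])))
crop(c,200,110,120,165,3.6,"w15c.png")
```

```text
bowl rim [0.5721 0.2707 0.078 ]
handle end [0.3955 0.2548 0.08  ]
lug [0.6221 0.2757 0.078 ]
pivot [0.4746 0.2611 0.08  ]
neck [0.5077 0.2654 0.08  ]
post1 [0.4362 0.2206 0.07  ]
post2 [0.4326 0.3117 0.07  ]
post3 [0.6247 0.2244 0.07  ]
post4 [0.6225 0.3231 0.07  ]
yaw 5.263173377142093
```

View pics/w15c.png

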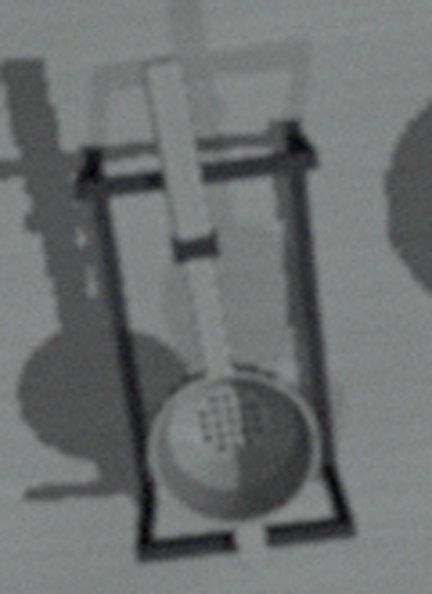

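Run:
```python
from h import *
print(to([.505,.264,.14],yaw(np.radians(5.3))))
```

```text
(array([-65.6,   9.1, 190. ]), array([  0.15,  -0.27, -10.52]))
```

Request:
play_rows(
  increments=[-66, 9, 190, 0, 0, -10.5, 1, -66, 9, 190, 0, 0, -10.5, 1, -66, 9, 190, 0, 0, -10.5, 1, -66, 9, 190, 0, 0, -10.5, 1, -66, 9, 190, 0, 0, -10.5, 1, -66, 9, 190, 0, 0, -10.5, 1, -66, 9, 190, 0, 0, -10.5, 1],
)

```text
t: 14.8
ee_pos: [0.5066, 0.2657, 0.143]
orientation: [-0.0, -0.047, 0.999, 0.002]
force: [-0.4, 0.2, 1.2]
gripper_width: 0.999
```

Run:
```python
from h import *
o=get_obs();P,Q=tool(o);print(o["t"],o["ee_pos"],o["q"],Q.apply([1,0,0]))
c=camera("wrist"); np.savez("w16.npz",**c)
p=np.array([.505,.264,.08]);x=np.array([.9957,.0924,0])
crop(c,0,0,512,384,1.56,"w16.png",[(p,(0,0,255)),(p-.1*x,(0,255,0)),(p-.02*x,(0,255,0)),(p-.05*x,(255,0,0))])
print(to([.505,.264,.057],yaw(np.radians(5.3)),o))
```

```text
14.8 [0.50656804 0.26570275 0.14295721] [ 0.2853296   0.53487993  1.62967633  0.00513133  0.97602654 -1.38237335] [-9.95582120e-01 -9.38946571e-02 -1.89334948e-04]
(array([ 1.7, -1.9, 85.9]), array([0.25, 0.01, 0.09]))
```

View pics/w16.png

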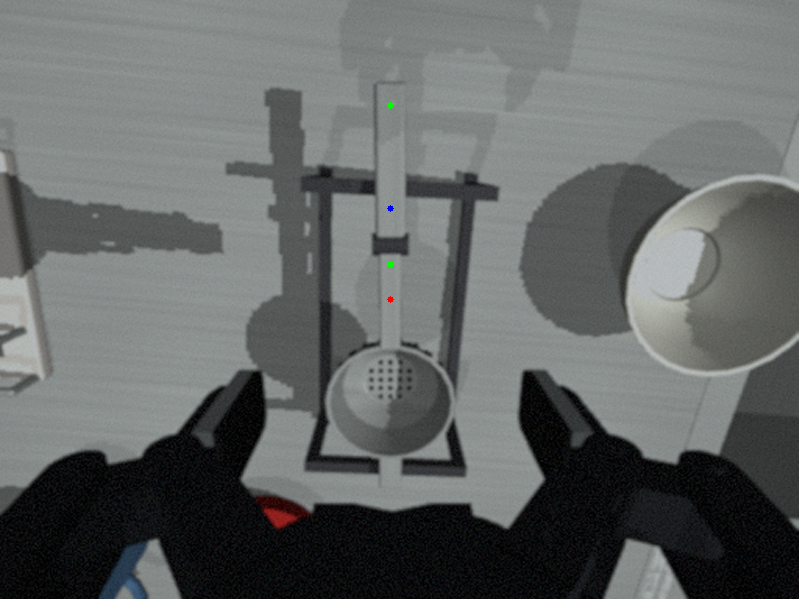

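The predicted axis lies on the neck bar. The balance mark (390,299) is midway between the bowl rim (348) and the pivot (245). Descending.

Request:
play_rows(
  increments=[1.5, -1.7, 35, 0.2, 0, 0, 1, 1.5, -1.7, 60, 0.2, 0, 0, 1, 1.5, -1.7, 78, 0.2, 0, 0, 1, 1.5, -1.7, 86, 0.2, 0, 0, 1, 1.5, -1.7, 86, 0.2, 0, 0, 1, 1.5, -1.7, 86, 0.2, 0, 0, 1],
)

```text
t: 15.45
ee_pos: [0.5049, 0.2648, 0.0563]
orientation: [-0.0, -0.048, 0.999, 0.0]
force: [-1.5, -0.1, 0.9]
gripper_width: 0.997
```

Run:
```python
from h import *
o=get_obs();print(o["t"],o["ee_pos"],o["force"]); print(to([.505,.264,.057],yaw(np.radians(5.3)),o))
c=camera("wrist"); crop(c,0,0,512,384,1.56,"w17.png")
```

```text
15.45 [0.50491463 0.26483296 0.05634219] [-1.54153675 -0.10589077  0.86668012]
(array([-0. , -0.8, -0.7]), array([ 0.04, -0.01,  0.16]))
```

View pics/w17.png

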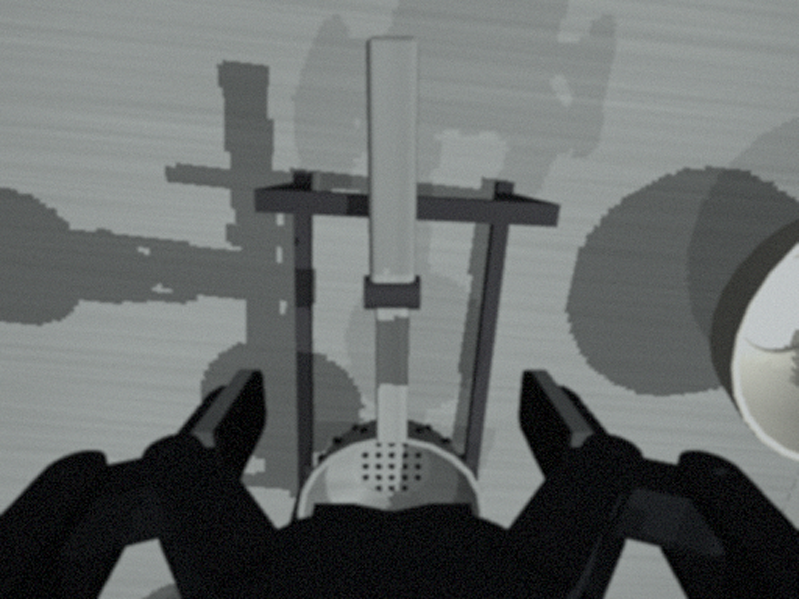

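Bar at column 392, finger midline at 393. Closing.

Request:
play_rows(
  increments=[0, 0, 0, 0, 0, 0, 0, 0, 0, 0, 0, 0, 0, 0, 0, 0, 0, 0, 0, 0, 0, 0, 0, 0, 0, 0, 0, 0, 0, 0, 0, 0, 0, 0, 0, 0, 0, 0, 0, 0, 0, 0, 0, 0, 0, 0, 0, 0, 0, 0, 0, 0, 0, 0, 0, 0],
)

```text
t: 16.3
ee_pos: [0.5036, 0.2643, 0.0543]
orientation: [-0.002, -0.048, 0.999, -0.0]
force: [0.1, 1.1, -0.9]
gripper_width: 0.002
```

Request:
play_rows(
  increments=[0, 0, -5, 0, 0, 0, 0, 0, 0, -10, 0, 0, 0, 0, 0, 0, -20, 0, 0, 0, 0, 0, 0, -30, 0, 0, 0, 0, 0, 0, -40, 0, 0, 0, 0, 0, 0, -40, 0, 0, 0, 0, 0, 0, -40, 0, 0, 0, 0, 0, 0, -40, 0, 0, 0, 0],
)

```text
t: 17.1
ee_pos: [0.5035, 0.2642, 0.0942]
orientation: [-0.002, -0.047, 0.999, -0.0]
force: [0.6, -0.3, -0.4]
gripper_width: 0.0
```

Run:
```python
from h import *
o=get_obs();print(o["t"],o["ee_pos"],o["force"],o["moment"],o["gripper_width"])
c=camera("wrist"); crop(c,0,0,512,384,1.56,"w18.png")
c=camera("scene"); crop(c,260,150,140,160,3.7,"s18.png")
```

```text
17.1 [0.5035206  0.26423139 0.09416989] [ 0.58534682 -0.28966298 -0.37044978] [ 0.00811489  0.01814429 -0.04596803] 2.0527267130569155e-05
```

View pics/w18.png

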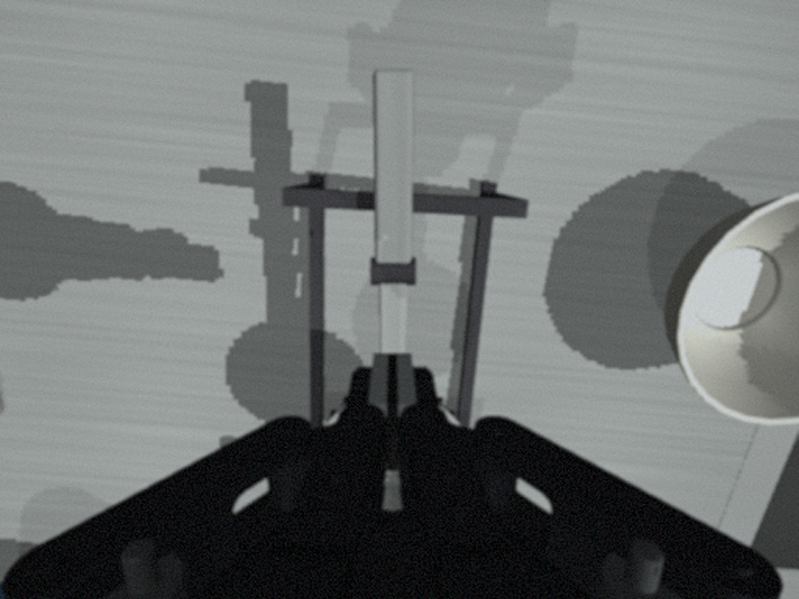

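View pics/s18.png

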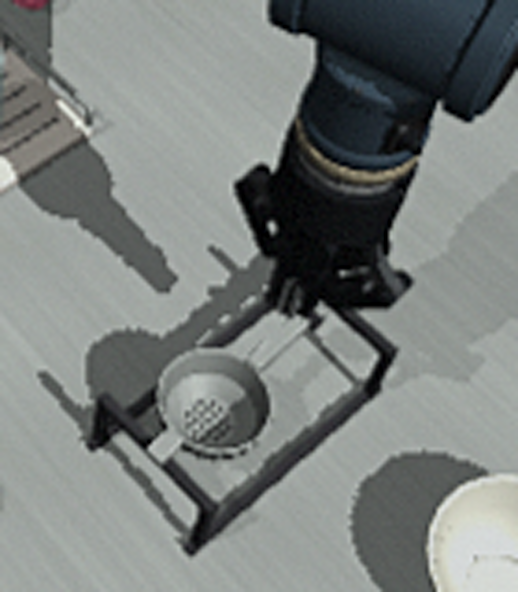

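The grip closed to zero and the strainer stayed on its stand, so the bar was missed. I'll raise, open, look, and retry in small closing steps.

Request:
play_rows(
  increments=[0, 0, -25, 0, 0, 0, 1, 0, 0, -45, 0, 0, 0, 1, 0, 0, -45, 0, 0, 0, 1, 0, 0, -45, 0, 0, 0, 1, 0, 0, -45, 0, 0, 0, 1, 0, 0, -45, 0, 0, 0, 1, 0, 0, -45, 0, 0, 0, 1, 0, 0, -45, 0, 0, 0, 1],
)

```text
t: 18.0
ee_pos: [0.5037, 0.2642, 0.1388]
orientation: [-0.002, -0.047, 0.999, -0.0]
force: [-0.2, 0.6, 0.3]
gripper_width: 1.001
```

Run:
```python
from h import *
o=get_obs();P,Q=tool(o);print(o["t"],o["ee_pos"],o["gripper_width"])
c=camera("wrist"); np.savez("w19.npz",**c)
p=np.array([.505,.264,.08]);x=np.array([.9957,.0924,0])
crop(c,0,0,512,384,1.56,"w19.png",[(p,(0,0,255)),(p-.1*x,(0,255,0)),(p-.02*x,(0,255,0))])
```

```text
18.0 [0.50372222 0.26424081 0.13875625] 1.0007431382013716
```

View pics/w19.png

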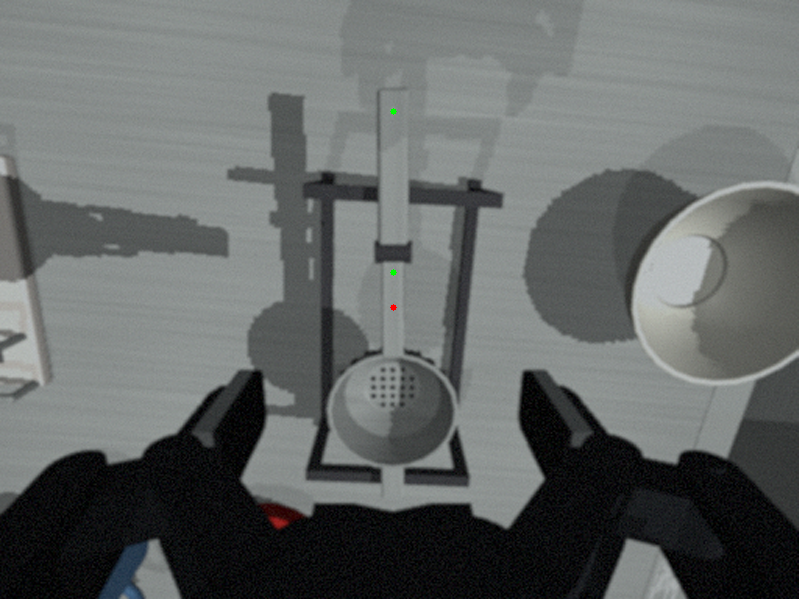

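Request:
play_rows(
  increments=[0, 0, 40, 0, 0, 0, 1, 0, 0, 70, 0, 0, 0, 1, 0, 0, 88, 0, 0, 0, 0.6, 0, 0, 97, 0, 0, 0, 0.3, 0, 0, 97, 0, 0, 0, 0.3, 0, 0, 97, 0, 0, 0, 0.3, 0, 0, 97, 0, 0, 0, 0.3, 0, 0, 97, 0, 0, 0, 0.3],
)

```text
t: 18.85
ee_pos: [0.5044, 0.2646, 0.0435]
orientation: [-0.001, -0.048, 0.999, 0.0]
force: [0.5, 0.6, 0.7]
gripper_width: 0.305
```

Run:
```python
from h import *
o=get_obs();P,Q=tool(o);print(o["t"],o["ee_pos"],o["gripper_width"],o["force"])
c=camera("wrist"); crop(c,150,180,200,150,4,"w20.png")
```

```text
18.85 [0.50444599 0.26463082 0.04348224] 0.30509029368655943 [0.4728566  0.61268277 0.7319319 ]
```

View pics/w20.png

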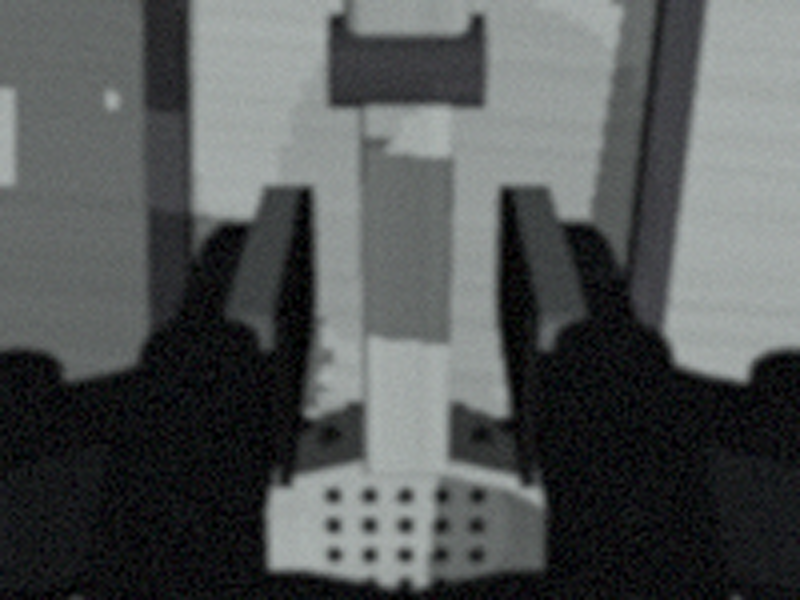

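Request:
play_rows(
  increments=[0, 0, 0, 0, 0, 0, 0.1, 0, 0, 0, 0, 0, 0, 0.1, 0, 0, 0, 0, 0, 0, 0.1],
)

```text
t: 19.2
ee_pos: [0.504, 0.2645, 0.0432]
orientation: [-0.001, -0.047, 0.999, 0.0]
force: [-1.4, 0.5, 5.6]
gripper_width: 0.117
```

Run:
```python
from h import *
o=get_obs();P,Q=tool(o);print(o["t"],o["ee_pos"],o["gripper_width"],o["force"])
c=camera("wrist"); crop(c,150,180,200,150,4,"w21.png")
```

```text
19.2 [0.50403162 0.26454801 0.04320774] 0.11737539898484675 [-1.35069482  0.51767144  5.62520876]
```

View pics/w21.png

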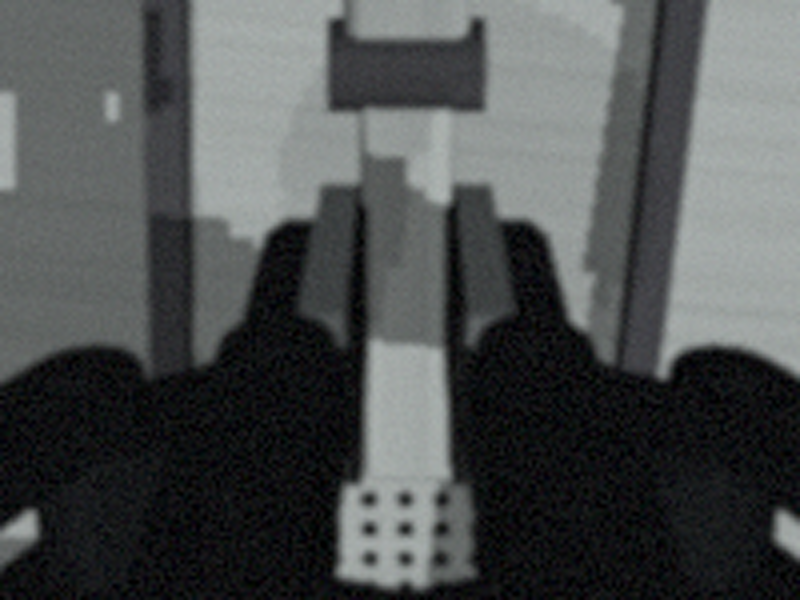

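Fingers stopped on the bar at an opening of 0.117, so the deeper reach works. Closing fully and lifting a little.

Request:
play_rows(
  increments=[0, 0, 0, 0, 0, 0, 0, 0, 0, 0, 0, 0, 0, 0, 0, 0, 0, 0, 0, 0, 0, 0, 0, 0, 0, 0, 0, 0],
)

```text
t: 19.65
ee_pos: [0.504, 0.2645, 0.0432]
orientation: [-0.001, -0.047, 0.999, 0.0]
force: [-0.8, -0.9, 4.9]
gripper_width: 0.118
```

Request:
play_rows(
  increments=[0, 0, -3, 0, 0, 0, 0, 0, 0, -8, 0, 0, 0, 0, 0, 0, -15, 0, 0, 0, 0, 0, 0, -15, 0, 0, 0, 0],
)

```text
t: 20.05
ee_pos: [0.5043, 0.2645, 0.0581]
orientation: [-0.001, -0.048, 0.999, 0.0]
force: [-0.0, -0.2, -3.5]
gripper_width: 0.115
```

Run:
```python
from h import *
o=get_obs();P,Q=tool(o);print(o["t"],o["ee_pos"],o["gripper_width"],o["force"],o["moment"])
c=camera("wrist"); crop(c,100,130,300,230,2.6,"w22.png")
c=camera("scene"); crop(c,260,150,140,160,3.7,"s22.png")
```

```text
20.05 [0.50426266 0.26448176 0.05808535] 0.11531887359921564 [-0.007337   -0.1915154  -3.47199464] [-0.00541118  0.00938064  0.02799113]
```

View pics/w22.png

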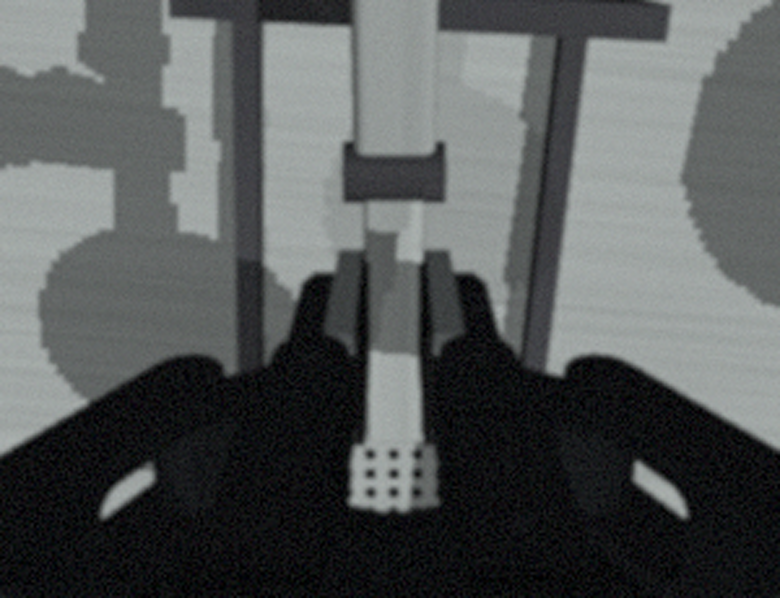

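View pics/s22.png

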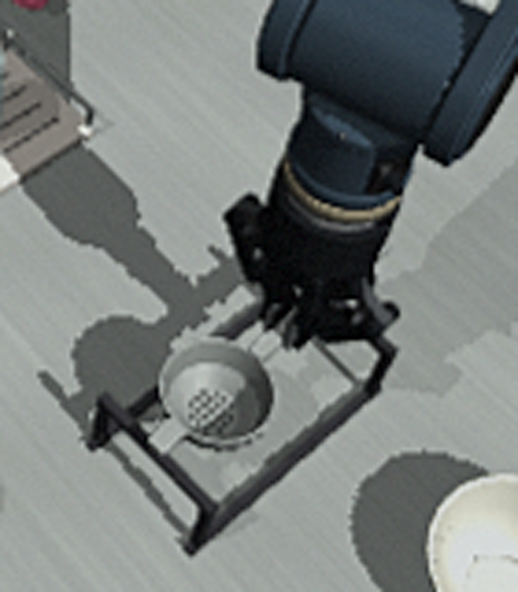

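Request:
play_rows(
  increments=[0, 0, -30, 0, 0, 0, 0, 0, 0, -60, 0, 0, 0, 0, 0, 0, -90, 0, 0, 0, 0, 0, 0, -120, 0, 0, 0, 0, 0, 0, -142, 0, 0, 0, 0, 0, 0, -142, 0, 0, 0, 0, 0, 0, -142, 0, 0, 0, 0],
)

```text
t: 20.85
ee_pos: [0.5036, 0.2642, 0.1988]
orientation: [-0.002, -0.047, 0.999, -0.0]
force: [0.3, -1.1, -3.2]
gripper_width: 0.113
```

Run:
```python
from h import *
o=get_obs();P,Q=tool(o);print(o["t"],o["ee_pos"],o["gripper_width"],o["force"],o["moment"])
print(to([.4635,-.165,.2],yaw(0),o))
c=camera("scene"); crop(c,260,130,140,160,3.7,"s23.png")
```

```text
20.85 [0.50363801 0.26418732 0.19876701] 0.11305808060748171 [ 0.27209827 -1.11352225 -3.21497529] [0.0035845  0.05430019 0.01085052]
(array([  80.7, -423.4,   -0.8]), array([-0.02, -0.26,  5.44]))
```

View pics/s23.png

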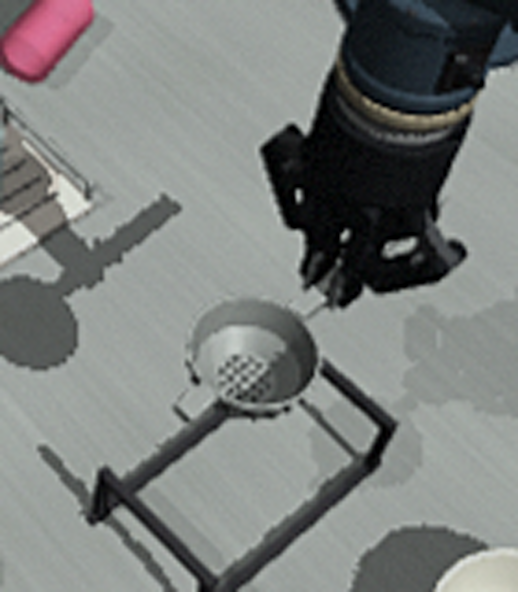

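The strainer is held clear of the stand. Carrying it over at moderate speed.

Request:
play_rows(
  increments=[4, -20, -8, 0, 0, 0, 0, 10, -55, -15, 0, 0, 1, 0, 17, -90, -15, 0, 0, 2, 0, 24, -125, -15, 0, 0, 3, 0, 31, -160, -15, 0, 0, 4, 0, 38, -195, -15, 0, 0, 5, 0, 45, -230, -15, 0, 0, 5.4, 0, 52, -265, -15, 0, 0, 5.4, 0],
)

```text
t: 21.7
ee_pos: [0.476, -0.0054, 0.2126]
orientation: [-0.004, -0.0, 1.0, 0.0]
force: [0.2, 0.7, -4.0]
gripper_width: 0.122
```

Run:
```python
from h import *
o=get_obs();P,Q=tool(o);print(o["t"],o["ee_pos"],o["gripper_width"],o["q"])
print(to([.4635,-.165,.215],yaw(0),o))
```

```text
21.7 [ 0.47598487 -0.00542051  0.21261828] 0.12219329242873218 [-2.45878866e-01  3.20180177e-01  1.78006397e+00 -1.42144341e-03
  1.04914462e+00 -1.81664385e+00]
(array([  12.6, -159.6,   -2.4]), array([ 0.04, -0.45,  0.04]))
```

Request:
play_rows(
  increments=[3, -35, 0, 0, 0, 0, 0, 6, -70, 0, 0, 0, 0, 0, 8, -105, 0, 0, 0, 0, 0, 10, -130, 0, 0, 0, 0, 0, 12, -148, 0, 0, 0, 0, 0, 12.5, -157, 0, 0, 0, 0, 0, 12.5, -157, 0, 0, 0, 0, 0, 12.5, -157, 0, 0, 0, 0, 0],
)

```text
t: 22.5
ee_pos: [0.4647, -0.1603, 0.2137]
orientation: [-0.003, -0.0, 1.0, 0.001]
force: [0.1, 1.5, -3.7]
gripper_width: 0.115
```

Run:
```python
from h import *
o=get_obs();P,Q=tool(o);print(o["t"],o["ee_pos"],o["gripper_width"],o["q"],o["force"])
print(to([.4635,-.165,.137],yaw(0),o))
c=camera("scene"); crop(c,150,60,180,150,4,"s24.png")
c=camera("wrist"); crop(c,0,0,512,384,1.56,"w24.png")
c=camera("top"); crop(c,230,130,160,130,4.5,"t24.png"); np.savez("t24.npz",**c)
```

```text
22.5 [ 0.46465881 -0.16032971  0.21372811] 0.1152003165071105 [-5.58886697e-01  3.38943864e-01  1.74473970e+00 -1.95619392e-03
  1.06361281e+00 -2.12947364e+00] [ 0.09227959  1.50930303 -3.67473475]
(array([ 0.7, -4.8, 76.7]), array([ 0.09, -0.33,  0.04]))
```

View pics/s24.png

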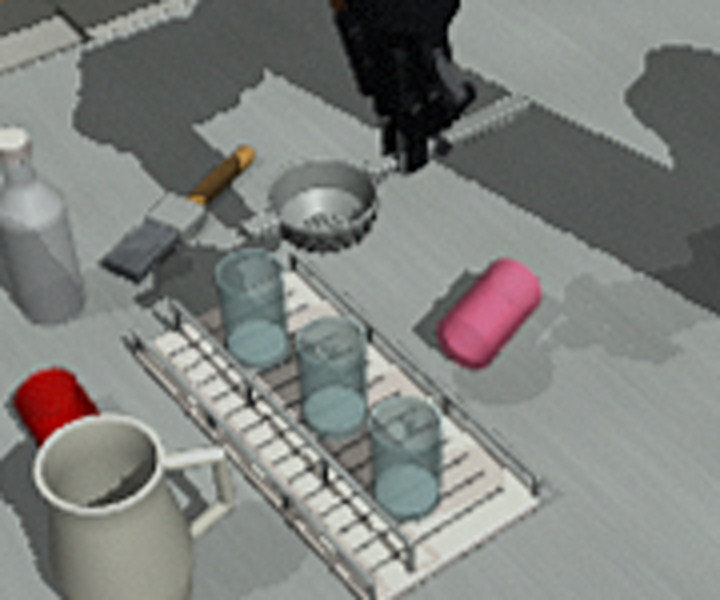

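View pics/w24.png

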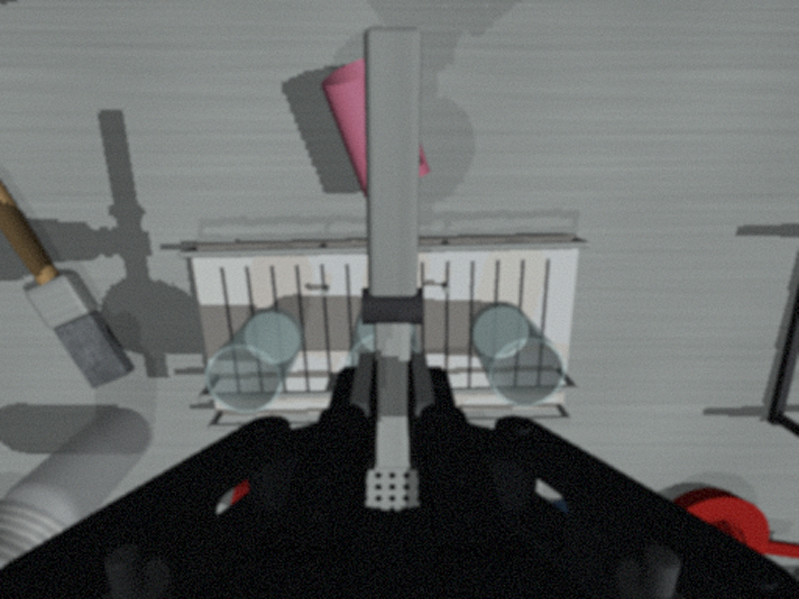

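View pics/t24.png

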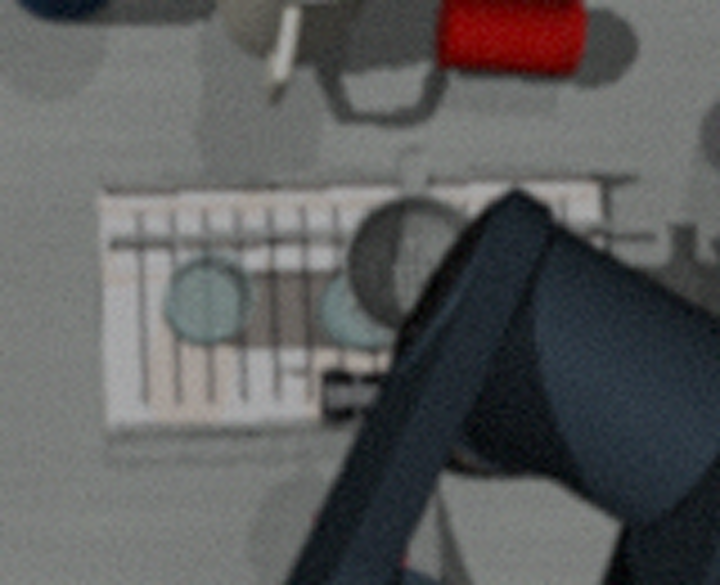

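Request:
play_rows(
  increments=[0, -3, 15, 0, 0, 0, 0, 0, -3, 35, 0, 0, 0, 0, 0, -3, 52, 0, 0, 0, 0, 0, -3, 66, 0, 0, 0, 0, 0, -3, 74, 0, 0, 0, 0, 0, -3, 76, 0, 0, 0, 0, 0, -3, 76, 0, 0, 0, 0, 0, -3, 76, 0, 0, 0, 0],
)

```text
t: 23.45
ee_pos: [0.4656, -0.1646, 0.1393]
orientation: [-0.001, -0.001, 1.0, -0.001]
force: [0.9, -0.3, -3.2]
gripper_width: 0.118
```

Run:
```python
from h import *
o=get_obs();P,Q=tool(o);print(o["t"],o["ee_pos"],o["gripper_width"],o["force"],to([.4635,-.165,.137],yaw(0),o))
B=P+Q.apply([-.0672,-.0012,0])+[0,0,.0318]; print("bowl axis",B-[0,0,.033])
def ring(Cc,r): return [Cc+r*np.array([np.cos(t),np.sin(t),0]) for t in np.linspace(0,6.28,40)]
pts=[(p,(0,0,255)) for p in ring(B+[0,0,.003],.040)]+[(p,(0,255,0)) for p in ring(np.array([.5305,-.1655,.1]),.028)]+[(p,(255,255,0)) for p in ring(np.array([.5305,-.1655,.012]),.028)]
c=camera("scene"); crop(c,170,70,120,110,5,"s25.png"); crop(c,170,70,120,110,5,"s25o.png",pts); np.savez("s25.npz",**c)
c=camera("top"); crop(c,250,140,110,90,6,"t25.png",pts)
```

```text
23.45 [ 0.4656216  -0.16456516  0.1392781 ] 0.11848373180064212 [ 0.89826411 -0.28622591 -3.23681909] (array([ 2.1, -0.4,  2.3]), array([-0.07, -0.14,  0.06]))
bowl axis [ 0.53282266 -0.16569235  0.13791329]
```

View pics/s25.png

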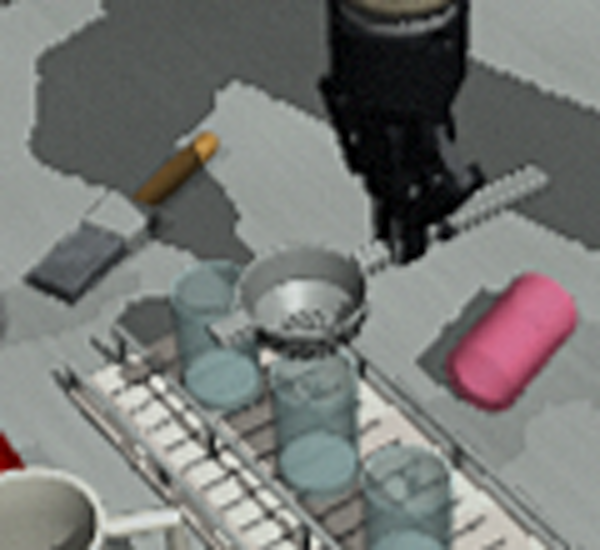

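View pics/s25o.png

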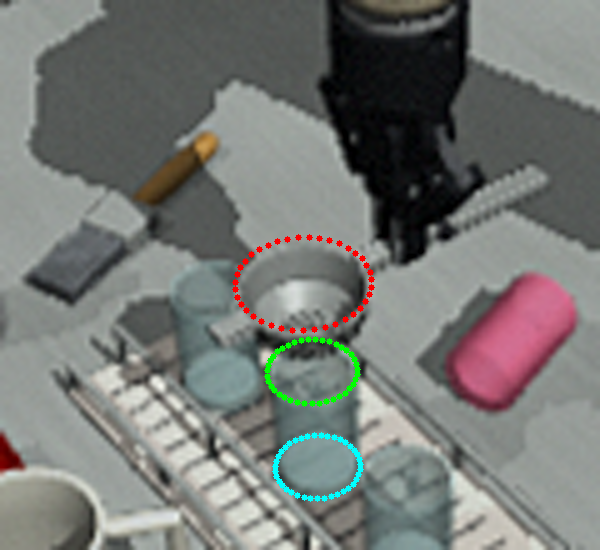

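View pics/t25.png

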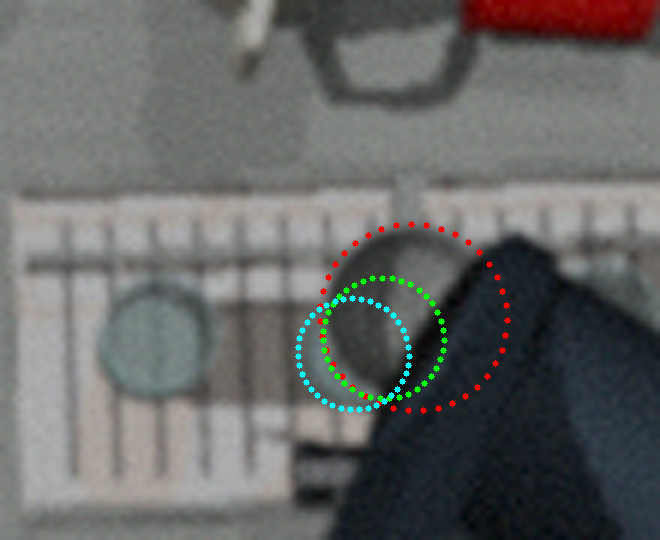

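Run:
```python
from h import *
P,Q=tool(); B=P+Q.apply([-.0672,-.0012,0])+[0,0,.0318]
c=camera("scene"); pts=[(B+[d,0,.003],(0,0,255)) for d in (-.18,-.15,-.12,.045,.062)]
crop(c,170,70,120,110,5,"s26.png",pts)
o=get_obs(); print(o["ee_pos"],o["joint_vel"].round(3),o["t"])
```

```text
[ 0.46546502 -0.16463631  0.13927684] [-0.004  0.001  0.004  0.001 -0.002  0.   ] 23.6
```

View pics/s26.png

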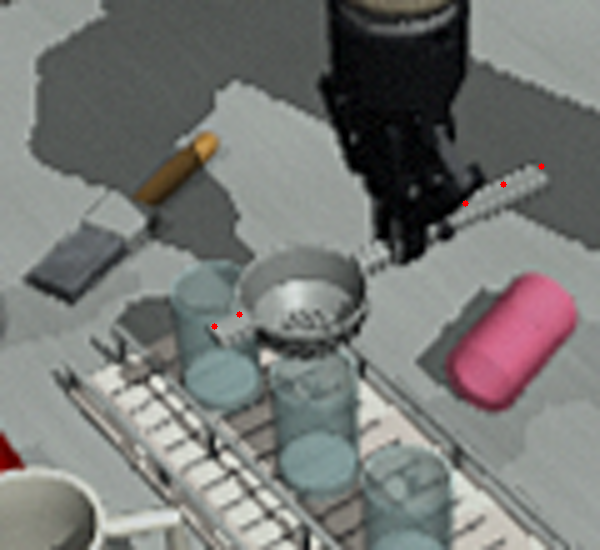

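The model's lug and handle-end marks sit the same small distance above the real strainer, so it is level. The arm is still. Handing in.

Run:
```python
from workcell import *
print(close_job())
```

```text
the job is handed in; nothing more can be done
None
```

I stood the tipped clear tumbler upright in the middle slot and let go of it. The job was handed in at about 23.6 s, with the strainer held level above that tumbler. `close_job` reports no verdict.

**Tumbler**
- J6 reached its limit while I was righting the glass: it read -2.855 rad against a range of -2.85. I turned the tool to clear it, but this may count as a joint out of range.
- Pressing the glass flat while still gripped did not work. I stopped at 26 N and set its edge down at roughly 23° of lean. It rocked upright on release.
- It stands at about (0.531, -0.166), roughly 5 mm from the slot centre. The other two glasses looked upright and in place.

**Strainer**
- The first grasp missed: the fingers shut on nothing at the height I had worked out. The second, 11 mm deeper, held with the fingers stopped on the bar and a load of about 3 N.
- The grasp point is about 13 mm below the balance point.

**Last checks**
- **Centring:** the bowl centre was about 2 mm from the tumbler axis.
- **Height:** the bowl's underside was about 33 to 38 mm above the rim. The scene view suggests it hangs a few mm lower than computed.
- **Level and still:** no visible tilt, the arm at rest, and nothing touching in the scene view.
- **Top view:** the arm hid part of the bowl there, so that view confirms its position only in part.

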